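# Pack the board-game tiles and lock them under the keeper plate

## Task

First hang the empty grey tray on the block's two pins, through both its end holes, until it lies flat on the block. Then pack every ivory tile on the mat into the tray's two pockets, knob up and flat on the pocket floor, turning them so that they all fit side by side. Last, hang the aluminium keeper plate over them with both holes on the pins, fully down on the pin shoulders, and leave the chess king and the cottage where they stand.

Things in the scene. Friction and masses are not known exactly. Their poses are not given: they have to be found in the camera images.
- pinblock: Fixed wooden block 80 (x) x 250 (y) x 12 mm high with two upright steel pins at y = +97 and -97 mm (x = 0). Origin: centre of the underside, on the table; z up. The tray is home when flat on the block's top; the keeper plate when flat on the two pin shoulders.
- pin_a (a point): Shoulder centre, on the axis, of the pin at the block's +y end. Heights above the table: pin 12 mm thick from 12 mm up to a flat shoulder at 54 mm (this point), then 7 mm thick up to 66 mm, tapering to a blunt point at 72 mm.
- pin_b (a point): The same for the pin at the block's -y end.
- tray: Loose grey plastic tray, about 220 g, 58 (x) x 222 (y) mm; origin: centre of the underside; z up. Floor 4 mm thick; two equal open pockets, each 50 (x) x 75 (y) mm inside, centred at y = +41.5 and -41.5 mm, rim 10 mm high above the underside and 4 mm thick. Between them an 8 mm thick divider of rim height carries the handle tab. Same either way round.
- tray_hole_a (a point): Centre of the tray's +y hole, at underside height, 97 mm from the middle: a round through hole of 17 mm in an 8 mm thick ear.
- tray_hole_b (a point): The same at the tray's -y end.
- keeper: Loose flat aluminium keeper plate, about 220 g, 54 (x) x 222 (y) x 6 mm, with two round through holes of 10 mm and a dark wooden handle bar 10 (x) x 50 (y) mm on its middle, from 6 to 36 mm above the underside. Same either way round. Origin: centre of the underside; z up. At the start tray and keeper lie at opposite sides of the table, either way.
- keeper_hole_a (a point): Centre of the keeper's +y hole, at underside height.
- keeper_hole_b (a point): Centre of the keeper's -y hole, at underside height.
- king: Ivory plastic chess king, 36 mm base, 96 mm tall, loose: a bystander to leave standing. Origin: centre of its base.
- cottage: Red resin model cottage about 70 x 100 x 100 mm, loose: a bystander to leave alone. Origin: centre of its base.
- ell_1: May be absent in a run. Ivory plastic L-shaped tile, 46 x 46 mm outside, arms 22 mm wide, 8 mm thick, 35 g: it covers x -15 to 7, y -15 to 31 mm and x -15 to 31, y -15 to 7 mm about its origin. A 10 x 10 mm square knob, sides parallel to the tile's, rises to 34 mm above its underside. Origin: on the underside, under the knob; z up.
- bar_1: May be absent in a run. Ivory plastic bar tile, 46 (x) x 22 (y) x 8 mm thick, 28 g. A 10 x 10 mm square knob, sides parallel to the tile's, rises to 34 mm above its underside. Origin: on the underside, under the knob; z up.
- square_1: May be absent in a run. Ivory plastic square tile, 22 x 22 x 8 mm thick, 20 g. A 10 x 10 mm square knob, sides parallel to the tile's, rises to 34 mm above its underside. Origin: on the underside, under the knob; z up. The tiles start on a fixed tan mat 3 mm thick on the table. An L, a bar and a square fill one pocket with 2 to 3 mm gaps, the square in the L's inner corner, the bar beside both.
- ell_2: May be absent in a run. Ivory plastic L-shaped tile, 46 x 46 mm outside, arms 22 mm wide, 8 mm thick, 35 g: it covers x -15 to 7, y -15 to 31 mm and x -15 to 31, y -15 to 7 mm about its origin. A 10 x 10 mm square knob, sides parallel to the tile's, rises to 34 mm above its underside. Origin: on the underside, under the knob; z up.
- bar_2: May be absent in a run. Ivory plastic bar tile, 46 (x) x 22 (y) x 8 mm thick, 28 g. A 10 x 10 mm square knob, sides parallel to the tile's, rises to 34 mm above its underside. Origin: on the underside, under the knob; z up.
- square_2: May be absent in a run. Ivory plastic square tile, 22 x 22 x 8 mm thick, 20 g. A 10 x 10 mm square knob, sides parallel to the tile's, rises to 34 mm above its underside. Origin: on the underside, under the knob; z up.
- tray_tab (a point): Top centre of the tray's handle tab, 40 mm above the tray's underside, over its centre. The tab is 26 (x) x 8 (y) mm and rises from the 10 mm high divider between the pockets; fingers can reach down to the floor on its y sides.

How it is judged:
On the way, in this order (a step that is already met when the one before it is completed fails the run):
1. the tray hangs on both pins, flat on the block (horizontal distance between tray and pinblock below 0.006 m and angle between the y axis of tray and the y axis of pinblock, either way round below 0.06 rad and angle between tray's own z axis and vertical below 0.05 rad and z of tray in the frame of pinblock between 0.009 and 0.015 m), for 0.2 s.
2. every tile that is there lies flat in a pocket of the hung tray (all of step 1 and z of ell_1 in the frame of tray between 0.0015 and 0.0065 m and angle between each of ell_1, ell_2, bar_1, bar_2, square_1, square_2's own z axis and vertical below 0.1 rad and x of ell_1 in the frame of tray between -0.022 and 0.022 m and y of ell_1 in the frame of tray between -0.078 and 0.078 m and z of ell_2 in the frame of tray between 0.0015 and 0.0065 m and x of ell_2 in the frame of tray between -0.022 and 0.022 m and y of ell_2 in the frame of tray between -0.078 and 0.078 m and z of bar_1 in the frame of tray between 0.0015 and 0.0065 m and x of bar_1 in the frame of tray between -0.022 and 0.022 m and y of bar_1 in the frame of tray between -0.078 and 0.078 m and z of bar_2 in the frame of tray between 0.0015 and 0.0065 m and x of bar_2 in the frame of tray between -0.022 and 0.022 m and y of bar_2 in the frame of tray between -0.078 and 0.078 m and z of square_1 in the frame of tray between 0.0015 and 0.0065 m and x of square_1 in the frame of tray between -0.022 and 0.022 m and y of square_1 in the frame of tray between -0.078 and 0.078 m and z of square_2 in the frame of tray between 0.0015 and 0.0065 m and x of square_2 in the frame of tray between -0.022 and 0.022 m and y of square_2 in the frame of tray between -0.078 and 0.078 m), for 0.2 s.
3. the keeper plate is down on both shoulders (all of step 2 and horizontal distance between keeper and pinblock below 0.006 m and angle between the y axis of keeper and the y axis of pinblock, either way round below 0.06 rad and angle between keeper's own z axis and vertical below 0.05 rad and z of keeper in the frame of pinblock between 0.051 and 0.057 m), for 0.2 s.
At the end, for the whole second after the job is handed in: Tray flat on the pin block on both pins (within 6 mm, 0.06 rad, 3 mm of its height), every tile present flat on a pocket floor (underside within 2.5 mm of it, tilt under 0.1 rad), keeper plate level on both pin shoulders (within 3 mm of its height), all at rest (all of step 3 and linear speed of each of tray, keeper, ell_1, ell_2, bar_1, bar_2, square_1, square_2 below 0.02 m/s); the robot touches nothing.
It fails at once if the king is upset or shoved away (angle between king's own z axis and vertical above 0.5 rad or distance of king from where it was at the start of the episode above 0.04 m).
It fails at once if the cottage is upset or shoved away (angle between cottage's own z axis and vertical above 0.5 rad or distance of cottage from where it was at the start of the episode above 0.04 m).
Of ell_1, ell_2, bar_1, bar_2, square_1, square_2 only 4 to 6 are there at a start; the rules pass over those that are not, and their reading is None.
At some moment in a run one of ell_1, ell_2, bar_1, bar_2, square_1, square_2, keeper may be knocked a few centimetres aside while the robot is not near it.
Once in a run the grip may slacken for a moment while it holds something.
It also fails if it takes over 210 s, if anything falls off the work surface, if the arm or the gripper's body presses on something with over 40 N, if the wrist force passes 120 N, or if a joint passes its speed limit or range.

## Robot

A 6-joint arm with a two-finger parallel gripper is mounted at the origin on the work surface. World frame = base frame: x ahead of the robot, y to its left, z up, the work surface at z = 0. Lengths are in m, angles in rad, forces in N, time in s.
With the tool pointing down it reaches from about 0.325 to 1 m from the base axis. Payload 5.1 kg.
Tool frame: the origin (TCP) lies between the finger pads; the fingertips stand 19 mm ahead of it and the grasp point (between the pads) is the TCP; z points along the fingers, y is the direction in which the jaws open and shut (so a half turn about z gives the same grasp; the last joint's range is limited). The gripper opens to 85 mm and grips with 20 to 120 N. Pads are 22 mm wide; open, the fingers measure 114 mm over their backs; the gripper's body (76 mm by 85 mm) begins 54 mm behind the grasp point. The pads swing forward as they close: fully open they stand 13 mm farther back than shut.
Start: joints at [1.064, 0.124, 1.65, -0, 1.367, -0.083], TCP at [0.267, 0.592, 0.25] pointing down, gripper open.
Joint ranges: [-2.61, 2.61], [-1.02, 2.33], [0.03, 2.71], [-1.35, 4.49], [0.32, 2.68], [-2.91, 2.91]. Speed limits (rad/s): [2.57, 2.57, 3.14, 3.14, 3.14, 3.14].

## Interface

Orientations are given as a 3x3 rotation matrix whose columns are the frame's x, y, z axes.
In Python, from bench import * gives the robot as it stands.
- The arm moves only by the tool apply_moves, never from a script. Its argument "motion" is a list of rows, each an object of numbers: "dx", "dy", "dz": the shift along the tool's x, y, z normalised to -1 to 1, where 1 is 0.15 m; "rx", "ry", "rz": the turn, a rotation vector about the tool's x, y, z normalised to -1 to 1, where 1 is pi rad. In form: [{"dx": .., "dy": .., "dz": .., "rx": .., "ry": .., "rz": ..}, ...]. A call has 1 to 8 rows; each row is the pose to reach, as a shift and turn from the pose commanded when the call began, along the tool's axes at that moment, turning the shorter way round; what a row does not reach only later rows make up. A row lasts 1/12 s, in which the tool goes at most 41.7 mm and 7.16 degrees, less where a joint would pass 70% of its speed; a pose out of reach is approached as far as the arm can. A call with a number of a shift or a turn outside -1 to 1 is refused whole. A call with a gripper value outside its range is refused whole. "fingers" is the gripper command: -1 is fully open, 1 is shut, values between are in proportion, set as the call begins (left out, the last holds). The fingers move at their own pace and stop on an object; the grip force is fixed at half the most. Time passes only in rows, so rows that repeat a pose let the fingers close. It gives the time, the measured TCP pose, the force and the opening at its end, in the units of the state.
- state(): the state, without advancing time (a new reading comes with each control period).
- snapshot(name): name is "scene" or "top"; returns (picture, depth): 480x640x3 uint8, red, green, blue; 480x640 float32, m along the optical axis (not along the pixel's ray), 0 where there is no reading.
- get_calibration(name): a dict with "vertical_fov" (degrees; the focal length in pixels is half the picture's height over the tangent of half this angle, whatever the lens; pixels are square), "cx", "cy" (the principal point, pixels), "D" ([k1, k2, p1, p2, k3] as OpenCV has them; the pictures are not rectified), "R" (3x3) and "t" (3): a world point X has camera coordinates R X + t. Camera axes: x right, y down, z forward; pixel columns grow to the right and rows downward; lengths in m; the calibration is good to about 2 mm. A picture is of the moment at which its call begins. get_calibration takes no time and is no camera call.
- job_done(): hands the job in, once; it reports no verdict.
Trained networks look in the newest picture that a camera, given by its name, has taken for a name from the list of things; names that differ only in an ending like _2 or _b are one class to them, and where a whole thing is asked for, a point or a joint stands for the part that bears it (a point fixed in the world has none). Each returns a list of dicts, best first, with "score" (0 to 1); they miss things now and then, are a little off and sometimes report something else, mostly with a low value. They report only what shows in the picture. A call takes as long as a camera call.
- boxes_of(camera, label): "centre" ([column, row] in pixels, amid what is visible of it).
- masks_of(camera, label): "region" (480x640 bool, what is visible of it) and "centre" ([column, row] in pixels, amid what is visible of it).
- place_of(camera, label): "centre" ([column, row] in pixels: a listed point, or the origin of a listed thing).
The state is a dict: "time": time; "joint_positions": joint angles; "joint_vel": joint speeds; "joint_efforts": joint torques, N m; "ee_pos": TCP position; "tcp_rot": TCP orientation; "force": force on the tool from outside, world axes, zero at the start; "torque": the same for the moment, N m; "opening": finger opening in m.
Only numpy, scipy, OpenCV 4.12 (cv2) and the standard library are available. Lean on these libraries where they do the work, as an engineer would, in place of code of your own. Each camera call takes 0.05 s, during which the arm holds its last target. There are 200 camera calls.

## Working session

There is one attempt and no reset: what is moved stays moved. The work goes in short steps, Python scripts to look and compute and a tool call to move; the robot and the scene stay as the last step left them, time stands still between calls to the robot, and variables do not carry over. Pictures are saved under pics/ and viewed, about 12 in all and at most 16, crops included, and the job is handed in when it is done.

Besides the shell and the picture viewer there is one more tool, called after "Call:" in YAML: its name, and indented under it one key for each argument. apply_moves: Moves the arm, as the interface text tells. Its arguments: {"type":"object","properties":{"motion":{"type":"array"},"fingers":{"type":"number"}},"required":["motion"]}

```bash
ls; mkdir -p pics; cat > h.py <<'E'
from bench import *
import numpy as np, cv2
def cam(n):
    c=get_calibration(n); f=240/np.tan(np.radians(c["vertical_fov"])/2)
    K=np.array([[f,0,c["cx"]],[0,f,c["cy"]],[0,0,1]]); return K,np.array(c["D"],float),np.array(c["R"]),np.array(c["t"])
def ray(n,px):
    K,D,R,t=cam(n); p=cv2.undistortPoints(np.array(px,float).reshape(-1,1,2),K,D).reshape(-1,2)
    d=np.c_[p,np.ones(len(p))]@R; return -R.T@t,d
def at_z(n,px,z):
    o,d=ray(n,px); return o+d*((z-o[2])/d[:,2])[:,None]
def proj(n,X):
    K,D,R,t=cam(n); return cv2.projectPoints(np.array(X,float).reshape(-1,1,3),cv2.Rodrigues(R)[0],t,K,D)[0].reshape(-1,2)
def cloud(n,depth):
    K,D,R,t=cam(n); v,u=np.mgrid[0:480,0:640]
    p=cv2.undistortPoints(np.c_[u.ravel(),v.ravel()].astype(float).reshape(-1,1,2),K,D).reshape(-1,2)
    z=depth.ravel(); P=(np.c_[p,np.ones(len(p))]*z[:,None]-t)@R; P[z==0]=np.nan
    return P.reshape(480,640,3)
def save(n,im): cv2.imwrite("pics/"+n+".png",im[:,:,::-1])
E
python3 - <<'E'
from h import *
for n in("top","scene"):
    im,d=snapshot(n); save(n+"0",im); np.save(n+"0.npy",d)
    K,D,R,t=cam(n); print(n,K[0,0],-R.T@t,R[2])
    for l in ["pin_a","tray_tab","tray_hole_a","keeper","keeper_hole_a","king","cottage","ell_1","bar_1","square_1"]:
        z={"pin_a":.054,"tray_tab":.04}.get(l,.003 if l[:3] in("ell","bar","squ") else 0)
        for r in place_of(n,l): print(l,round(r["score"],2),np.round(r["centre"]),np.round(at_z(n,[r["centre"]],z)[0],3))
s=state();print(s["ee_pos"],s["tcp_rot"],s["opening"],s["time"])
E
```

```text
pics
top 591.6207955143182 [0.50312276 0.02445691 1.35791574] [ 0.04802862 -0.01288643 -0.99876283]
pin_a 0.92 [375. 212.] [ 0.643 -0.121  0.054]
pin_a 0.55 [286. 210.] [0.65  0.076 0.054]
tray_hole_a 0.95 [188. 253.] [0.556 0.305 0.   ]
tray_hole_a 0.56 [166. 332.] [0.374 0.358 0.   ]
keeper 0.88 [447. 281.] [ 0.488 -0.293  0.   ]
keeper 0.42 [189. 249.] [0.565 0.305 0.   ]
keeper_hole_a 0.92 [452. 324.] [ 0.388 -0.304  0.   ]
keeper_hole_a 0.63 [440. 239.] [ 0.584 -0.277  0.   ]
king 0.52 [207. 172.] [0.745 0.262 0.   ]
cottage 0.71 [173. 291.] [0.469 0.342 0.   ]
cottage 0.69 [441. 172.] [ 0.744 -0.284  0.   ]
ell_1 0.79 [298. 310.] [0.425 0.053 0.003]
ell_1 0.73 [340. 302.] [ 0.442 -0.044  0.003]
bar_1 0.64 [272. 283.] [0.487 0.111 0.003]
bar_1 0.49 [387. 308.] [ 0.426 -0.152  0.003]
square_1 0.58 [249. 308.] [0.429 0.165 0.003]
square_1 0.46 [367. 277.] [ 0.5   -0.105  0.003]
scene 520.309517690926 [ 1.00293853 -0.56051622  0.67542217] [-0.48416435  0.59811816 -0.63862317]
pin_a 0.97 [318. 314.] [ 0.649 -0.118  0.054]
pin_a 0.72 [384. 166.] [0.481 0.325 0.054]
pin_a 0.67 [382. 2
[... 628 characters left out ...]
6. 256.] [ 0.428 -0.04   0.   ]
cottage 0.68 [297. 443.] [ 0.747 -0.284  0.   ]
cottage 0.51 [221. 375.] [ 0.581 -0.273  0.   ]
ell_1 0.93 [285. 232.] [0.424 0.05  0.003]
ell_1 0.69 [257. 255.] [ 0.43  -0.038  0.003]
bar_1 0.71 [327. 231.] [0.488 0.11  0.003]
bar_1 0.69 [214. 286.] [ 0.43  -0.15   0.003]
bar_1 0.61 [387. 247.] [0.613 0.146 0.003]
square_1 0.6 [260. 290.] [ 0.501 -0.104  0.003]
square_1 0.49 [316. 211.] [0.428 0.148 0.003]
square_1 0.3 [381. 169.] [0.439 0.382 0.003]
[0.26731357 0.59246584 0.2503306 ] [[-9.11527335e-01  4.11239489e-01  3.11424769e-05]
 [ 4.11239489e-01  9.11527335e-01  2.05194017e-05]
 [-1.99488308e-05  3.15110118e-05 -9.99999999e-01]] 0.08576811161265369 1.1
```

```bash
python3 - <<'E'
from h import *
im=cv2.imread("pics/top0.png"); d=np.load("top0.npy")
cv2.imwrite("pics/v1.png",cv2.resize(im[150:350,140:470],None,fx=2.4,fy=2.4,interpolation=cv2.INTER_CUBIC))
P=cloud("top",d)
# keeper handle, tray tab, pin tops, table level from the depth
for nm,c,r,z0,z1 in [("table",[.5,.2],.02,-.02,.02),("tab",[.468,.332],.06,.028,.06),("handle",[.488,-.292],.06,.025,.05),("pinA",[.647,.076],.04,.05,.09),("pinB",[.643,-.120],.04,.05,.09),("block",[.646,-.02],.06,.0,.03)]:
    q=P.reshape(-1,3); q=q[(np.hypot(q[:,0]-c[0],q[:,1]-c[1])<r)&(q[:,2]>z0)&(q[:,2]<z1)]
    print(nm,len(q),np.round(np.median(q,0),4),np.round(q.mean(0),4), np.round(np.ptp(q,0),3))
    if len(q)>5: w,V=np.linalg.eigh(np.cov(q[:,:2].T)); print("  long axis",np.round(V[:,1],3),np.sqrt(w*12))
E
```

```text
table 236 [0.5008 0.1993 0.0027] [0.5001 0.1998 0.0026] [0.039 0.039 0.018]
  long axis [-1.     0.019] [0.03435125 0.03543771]
tab 52 [0.4678 0.3299 0.0387] [0.4683 0.3292 0.0386] [0.011 0.027 0.016]
  long axis [0.205 0.979] [0.00874807 0.02974179]
handle 107 [ 0.4879 -0.2927  0.0344] [ 0.4865 -0.2927  0.0344] [0.05  0.017 0.018]
  long axis [-0.992 -0.128] [0.01086489 0.05171881]
pinA 23 [0.6463 0.078  0.0566] [0.646  0.0777 0.0601] [0.01  0.011 0.026]
  long axis [-0.253  0.967] [0.00958671 0.01139095]
pinB 23 [ 0.6473 -0.1163  0.0558] [ 0.6476 -0.1158  0.0596] [0.011 0.009 0.024]
  long axis [-0.801 -0.599] [0.00920195 0.01107595]
block 1883 [ 0.646  -0.0199  0.0112] [ 0.6464 -0.02    0.0106] [0.118 0.12  0.021]
  long axis [-0.02  1.  ] [0.09103497 0.10804679]
```

View pics/v1.png

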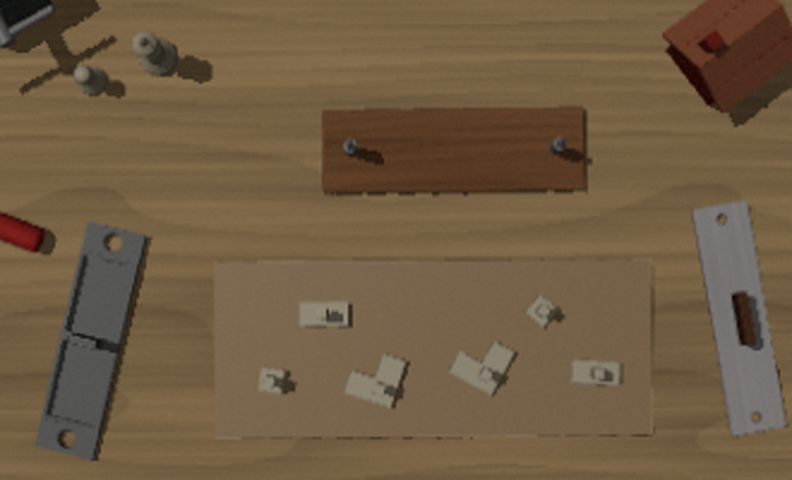

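View pics/scene0.png

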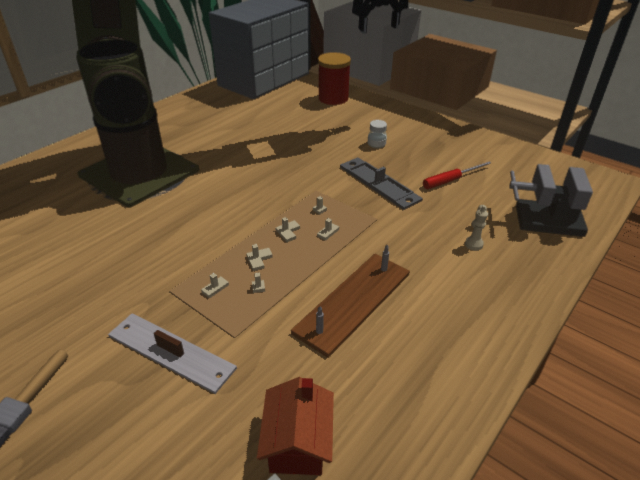

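```bash
cat > fit.py <<'E'
from h import *
from scipy.optimize import minimize
M=1e-3
def b(x0,x1,y0,y1,z0,z1): return np.array([[x,y,z] for x in(x0,x1) for y in(y0,y1) for z in(z0,z1)])*M
knob=b(-5,5,-5,5,8,34)
MOD={"tray":[b(-29,29,-83,83,0,10),b(-29,29,-111,111,0,8),b(-13,13,-4,4,10,40)],
"keeper":[b(-27,27,-111,111,0,6),b(-5,5,-25,25,6,36)],
"pinblock":[b(-40,40,-125,125,0,12),b(-6,6,91,103,12,54),b(-6,6,-103,-91,12,54),b(-3.2,3.2,94,100,54,71),b(-3.2,3.2,-100,-94,54,71)],
"ell":[b(-15,7,-15,31,0,8),b(-15,31,-15,7,0,8),knob],"bar":[b(-23,23,-11,11,0,8),knob],"square":[b(-11,11,-11,11,0,8),knob]}
S=4
def sil(n,kind,p,z,o,sh,cams):
    K,D,R,t=cams[n]; c,s=np.cos(p[2]),np.sin(p[2]); m=np.zeros(sh,np.uint8)
    for B in MOD[kind]:
        X=B@np.array([[c,s,0],[-s,c,0],[0,0,1]])+[p[0],p[1],z]
        q=cv2.projectPoints(X.reshape(-1,1,3),cv2.Rodrigues(R)[0],t,K,D)[0].reshape(-1,2)
        q=((q-o+.5)*S-.5)
        cv2.fillConvexPoly(m,np.round(cv2.convexHull(q.astype(np.float32))*16).astype(np.int32),1,shift=4)
    return m
def fit(kind,masks,p0,z,yaws=(0,)):
    """masks: {cam: bool region}; returns (IoU list, x,y,yaw)"""
    cams={n:cam(n) for n in masks}; T={}
    for n,m in masks.items():
        v,u=np.nonzero(m); o=np.array([u.min()-12,v.min()-12]); w=np.array([u.max()+12,v.max()+12])
        g=np.zeros((480,640),np.float32); g[m]=1; g=np.pad(g,40)[o[1]+40:w[1]+40,o[0]+40:w[0]+40]
        T[n]=(cv2.resize(g,None,fx=S,fy=S,interpolation=cv2.INTER_LINEAR)>.5,o)
    def ious(p): 
        r=[]
        for n,(g,o) in T.items():
            s=sil(n,kind,p,z,o,g.shape,cams)>0; r.append((s&g).sum()/max(1,(s|g).sum()))
        return r
    best=None
    for y in yaws:
        st=np.array([p0[0],p0[1],y]); sx=np.array([st,st+[.006,0,0],st+[0,.006,0],st+[0,0,.2]])
        r=minimize(lambda p:-np.mean(ious(p)),st,method="Nelder-Mead",options=dict(initial_simplex=sx,xatol=1e-4,fatol=1e-5,maxiter=150))
        if best is None or r.fun<best.fun: best=r
    return np.round(ious(best.x),3),best.x
E
python3 - <<'E'
from fit import *
for n in("top","scene"): snapshot(n)
import pickle
exp={"tray":[(.467,.331)],"keeper":[(.488,-.292)],"pinblock":[(.647,-.02)],"ell":[(.425,.052),(.437,-.041)],"bar":[(.487,.11),(.428,-.151)],"square":[(.428,.158),(.5,-.105)]}
Z={"tray":0,"keeper":0,"pinblock":0}
y0={"tray":[1.3-np.pi/2-1.57+1.57],"keeper":[-1.43],"pinblock":[0.]}
for k,L in exp.items():
    lab=k if k in Z else k+"_1"; rs={n:masks_of(n,lab) for n in("top","scene")}
    for e in L:
        ms={}
        for n in rs:
            c=proj(n,[[*e,.008]])[0]
            g=[r for r in rs[n] if np.linalg.norm(np.array(r["centre"])-c)<(12 if k not in Z else 25)]
            if g: ms[n]=g[0]["region"]
        yw=[-15.6/57.3-np.pi/2] if k=="tray" else y0.get(k) or np.arange(4 if k=="ell" else 2)*np.pi/2+.3
        for sub in [ms]+[{n:ms[n]} for n in ms]:
            if sub: i,p=fit(k,sub,e,Z.get(k,.003),yw); print(k,list(sub),i,np.round(p[:2],4),round(np.degrees(p[2]),1))
E
```

```text
tray ['top', 'scene'] [0.918 0.945] [0.4681 0.331 ] -103.9
tray ['top'] [0.92] [0.4676 0.3312] -104.0
tray ['scene'] [0.945] [0.4681 0.331 ] -103.8
keeper ['top', 'scene'] [0.961 0.974] [ 0.4859 -0.2935] -80.4
keeper ['top'] [0.962] [ 0.4863 -0.2937] -80.3
keeper ['scene'] [0.974] [ 0.4862 -0.2934] -80.5
pinblock ['top', 'scene'] [0.971 0.962] [ 0.6483 -0.0193] 0.5
pinblock ['top'] [0.973] [ 0.648  -0.0196] 0.5
pinblock ['scene'] [0.966] [ 0.649  -0.0189] 0.5
ell ['top', 'scene'] [0.894 0.917] [0.4227 0.0528] -18.8
ell ['top'] [0.893] [0.4226 0.0528] -19.5
ell ['scene'] [0.922] [0.4226 0.0526] -17.2
ell ['top', 'scene'] [0.852 0.864] [ 0.4357 -0.0468] -30.4
ell ['top'] [0.858] [ 0.4367 -0.0471] -29.3
ell ['scene'] [0.871] [ 0.4347 -0.0464] -29.9
bar ['top', 'scene'] [0.909 0.927] [0.4926 0.1062] 89.2
bar ['top'] [0.908] [0.4926 0.1056] 89.2
bar ['scene'] [0.944] [0.4931 0.1062] 90.8
bar ['top', 'scene'] [0.964 0.857] [ 0.4354 -0.153 ] 89.5
bar ['top'] [0.969] [ 0.4355 -0.1537] 88.8
bar ['scene'] [0.865] [ 0.4352 -0.1519] 93.0
square ['top'] [0.915] [0.4309 0.1563] -1.2
square ['top'] [0.915] [0.4309 0.1563] -1.2
square ['top', 'scene'] [0.827 0.881] [ 0.4934 -0.1007] 54.3
square ['top'] [0.809] [ 0.4922 -0.1018] 38.9
square ['scene'] [0.889] [ 0.494  -0.1008] 54.6
```

```bash
cat > plan.py <<'E'
from h import *
import sys, math
def cur(): 
    s=state(); R=np.array(s["tcp_rot"]); return [*s["ee_pos"],math.degrees(math.atan2(R[1,1],R[0,1]))]
def plan(wps,p=None):
    """wps: (x,y,z,theta_deg[,fingers]); prints the calls' numbers"""
    p=list(p or cur())
    for w in wps:
        while True:
            a=math.radians(p[3]); d=np.array(w[:3])-p[:3]; dt=(w[3]-p[3]+180)%360-180
            t=np.array([-math.sin(a)*d[0]+math.cos(a)*d[1], math.cos(a)*d[0]+math.sin(a)*d[1], -d[2]])/.15
            rz=-dt/180; k=max(1,math.ceil(np.abs(t).max()-1e-9),math.ceil(max(np.linalg.norm(d)/.0417,abs(dt)/7.16)/8-1e-6))
            n=math.ceil(max(np.linalg.norm(d)/.0417,abs(dt)/7.16)/k+.2)
            t=np.round(t/k,3); rz=round(rz/k,4)
            print(f"n={min(n,8)} dx {t[0]} dy {t[1]} dz {t[2]} rz {rz}", "-> ",np.round(w,3) if k==1 else "(part)")
            T=t*.15; p=[p[0]-math.sin(a)*T[0]+math.cos(a)*T[1],p[1]+math.cos(a)*T[0]+math.sin(a)*T[1],p[2]-T[2],p[3]-rz*180]
            if k==1: break
E
python3 - <<'E'
from plan import *
plan([(.468,.331,.12,-13.9),(.468,.331,.028,-13.9)])
E
```

```text
n=6 dx -0.968 dy -0.519 dz 0.434 rz 0.2212 ->  (part)
n=3 dx -0.538 dy 0.11 dz 0.217 rz 0.1106 ->  (part)
n=3 dx -0.469 dy 0.288 dz 0.218 rz 0.1105 ->  [  0.468   0.331   0.12  -13.9  ]
n=3 dx -0.0 dy -0.0 dz 0.613 rz 0.0 ->  [  0.468   0.331   0.028 -13.9  ]
```

Call:
apply_moves:
  motion:
    - {"dx": -0.968, "dy": -0.519, "dz": 0.434, "rz": 0.2212}
    - {"dx": -0.968, "dy": -0.519, "dz": 0.434, "rz": 0.2212}
    - {"dx": -0.968, "dy": -0.519, "dz": 0.434, "rz": 0.2212}
    - {"dx": -0.968, "dy": -0.519, "dz": 0.434, "rz": 0.2212}
    - {"dx": -0.968, "dy": -0.519, "dz": 0.434, "rz": 0.2212}
    - {"dx": -0.968, "dy": -0.519, "dz": 0.434, "rz": 0.2212}
    - {"dx": -0.968, "dy": -0.519, "dz": 0.434, "rz": 0.2212}
  fingers: 0

```text
$.motion[0]: bad value
```

Call:
apply_moves:
  motion:
    - {"dx": -0.538, "dy": 0.11, "dz": 0.217, "rz": 0.1106}
    - {"dx": -0.538, "dy": 0.11, "dz": 0.217, "rz": 0.1106}
    - {"dx": -0.538, "dy": 0.11, "dz": 0.217, "rz": 0.1106}
    - {"dx": -0.538, "dy": 0.11, "dz": 0.217, "rz": 0.1106}

```text
$.motion[0]: bad value
```

Call:
apply_moves:
  motion:
    - {"dx": -0.469, "dy": 0.288, "dz": 0.218, "rz": 0.1105}
    - {"dx": -0.469, "dy": 0.288, "dz": 0.218, "rz": 0.1105}
    - {"dx": -0.469, "dy": 0.288, "dz": 0.218, "rz": 0.1105}
    - {"dx": -0.469, "dy": 0.288, "dz": 0.218, "rz": 0.1105}
    - {"dx": -0.469, "dy": 0.288, "dz": 0.218, "rz": 0.1105}

```text
$.motion[0]: bad value
```

Call:
apply_moves:
  motion:
    - {"dx": -0.968, "dy": -0.519, "dz": 0.434, "rx": 0, "ry": 0, "rz": 0.2212}
    - {"dx": -0.968, "dy": -0.519, "dz": 0.434, "rx": 0, "ry": 0, "rz": 0.2212}
    - {"dx": -0.968, "dy": -0.519, "dz": 0.434, "rx": 0, "ry": 0, "rz": 0.2212}
    - {"dx": -0.968, "dy": -0.519, "dz": 0.434, "rx": 0, "ry": 0, "rz": 0.2212}
    - {"dx": -0.968, "dy": -0.519, "dz": 0.434, "rx": 0, "ry": 0, "rz": 0.2212}
    - {"dx": -0.968, "dy": -0.519, "dz": 0.434, "rx": 0, "ry": 0, "rz": 0.2212}
    - {"dx": -0.968, "dy": -0.519, "dz": 0.434, "rx": 0, "ry": 0, "rz": 0.2212}
  fingers: 0

```text
time: 2.38
ee_pos: [0.3682, 0.4607, 0.1846]
tcp_rot: [[-0.434, 0.901, -0.001], [0.901, 0.434, -0.001], [-0.0, -0.001, -1.0]]
force: [-0.2, 0.3, -0.4]
opening: 0.043
```

Call:
apply_moves:
  motion:
    - {"dx": -0.538, "dy": 0.11, "dz": 0.217, "rx": 0, "ry": 0, "rz": 0.1106}
    - {"dx": -0.538, "dy": 0.11, "dz": 0.217, "rx": 0, "ry": 0, "rz": 0.1106}
    - {"dx": -0.538, "dy": 0.11, "dz": 0.217, "rx": 0, "ry": 0, "rz": 0.1106}
    - {"dx": -0.538, "dy": 0.11, "dz": 0.217, "rx": 0, "ry": 0, "rz": 0.1106}

```text
time: 2.72
ee_pos: [0.4182, 0.395, 0.1516]
tcp_rot: [[-0.102, 0.995, -0.001], [0.995, 0.102, -0.001], [-0.001, -0.002, -1.0]]
force: [0.5, 0.8, -0.1]
opening: 0.0425
```

Call:
apply_moves:
  motion:
    - {"dx": -0.469, "dy": 0.288, "dz": 0.218, "rx": 0, "ry": 0, "rz": 0.1105}
    - {"dx": -0.469, "dy": 0.288, "dz": 0.218, "rx": 0, "ry": 0, "rz": 0.1105}
    - {"dx": -0.469, "dy": 0.288, "dz": 0.218, "rx": 0, "ry": 0, "rz": 0.1105}
    - {"dx": -0.469, "dy": 0.288, "dz": 0.218, "rx": 0, "ry": 0, "rz": 0.1105}
    - {"dx": -0.469, "dy": 0.288, "dz": 0.218, "rx": 0, "ry": 0, "rz": 0.1105}

```text
time: 3.13
ee_pos: [0.4681, 0.332, 0.1208]
tcp_rot: [[0.235, 0.972, 0.001], [0.972, -0.235, 0.001], [0.001, 0.0, -1.0]]
force: [0.2, 0.1, -0.2]
opening: 0.0425
```

Call:
apply_moves:
  motion:
    - {"dx": 0, "dy": 0, "dz": 0.613, "rx": 0, "ry": 0, "rz": 0}
    - {"dx": 0, "dy": 0, "dz": 0.613, "rx": 0, "ry": 0, "rz": 0}
    - {"dx": 0, "dy": 0, "dz": 0.613, "rx": 0, "ry": 0, "rz": 0}
    - {"dx": 0, "dy": 0, "dz": 0.613, "rx": 0, "ry": 0, "rz": 0}

```text
time: 3.47
ee_pos: [0.4649, 0.3309, 0.0251]
tcp_rot: [[0.236, 0.972, -0.006], [0.972, -0.236, -0.003], [-0.005, -0.005, -1.0]]
force: [-0.1, -0.3, 0.5]
opening: 0.0429
```

Call:
apply_moves:
  motion:
    - {"dx": 0, "dy": 0, "dz": 0, "rx": 0, "ry": 0, "rz": 0}
    - {"dx": 0, "dy": 0, "dz": 0, "rx": 0, "ry": 0, "rz": 0}
    - {"dx": 0, "dy": 0, "dz": 0, "rx": 0, "ry": 0, "rz": 0}
    - {"dx": 0, "dy": 0, "dz": 0, "rx": 0, "ry": 0, "rz": 0}
    - {"dx": 0, "dy": 0, "dz": 0, "rx": 0, "ry": 0, "rz": 0}
  fingers: 1

```text
time: 3.88
ee_pos: [0.47, 0.3325, 0.0314]
tcp_rot: [[0.24, 0.971, 0.004], [0.971, -0.24, 0.003], [0.004, 0.003, -1.0]]
force: [-2.2, 0.7, 6.7]
opening: 0.0069
```

Call:
apply_moves:
  motion:
    - {"dx": 0, "dy": 0, "dz": -0.2, "rx": 0, "ry": 0, "rz": 0}
    - {"dx": 0, "dy": 0, "dz": -0.4, "rx": 0, "ry": 0, "rz": 0}
    - {"dx": 0, "dy": 0, "dz": -0.6, "rx": 0, "ry": 0, "rz": 0}
    - {"dx": 0, "dy": 0, "dz": -0.8, "rx": 0, "ry": 0, "rz": 0}
    - {"dx": 0, "dy": 0, "dz": -0.8, "rx": 0, "ry": 0, "rz": 0}

```text
time: 4.3
ee_pos: [0.4719, 0.3331, 0.1566]
tcp_rot: [[0.24, 0.971, 0.012], [0.971, -0.24, 0.007], [0.01, 0.01, -1.0]]
force: [1.8, 1.9, -2.2]
opening: 0.0066
```

```bash
python3 - <<'E'
from plan import *
print(cur()); im,d=snapshot("scene"); save("v2",im)
c=-.0195
plan([(.560,.16,.15,-50),(.6483,-.0193,.15,-89.5),(.6483,-.0193,.115,-89.5)])
E
```

```text
[np.float64(0.4718582477356332), np.float64(0.3331266930105375), np.float64(0.15656599662292128), -13.880783948844924]
n=6 dx -0.972 dy 0.854 dz 0.022 rz 0.2006 ->  [  0.56   0.16   0.15 -50.  ]
n=3 dx -0.159 dy 0.647 dz -0.0 rz 0.1097 ->  (part)
n=3 dx 0.069 dy 0.663 dz -0.0 rz 0.1098 ->  [ 6.48e-01 -1.90e-02  1.50e-01 -8.95e+01]
n=2 dx 0.0 dy -0.0 dz 0.233 rz -0.0 ->  [ 6.48e-01 -1.90e-02  1.15e-01 -8.95e+01]
```

View pics/v2.png

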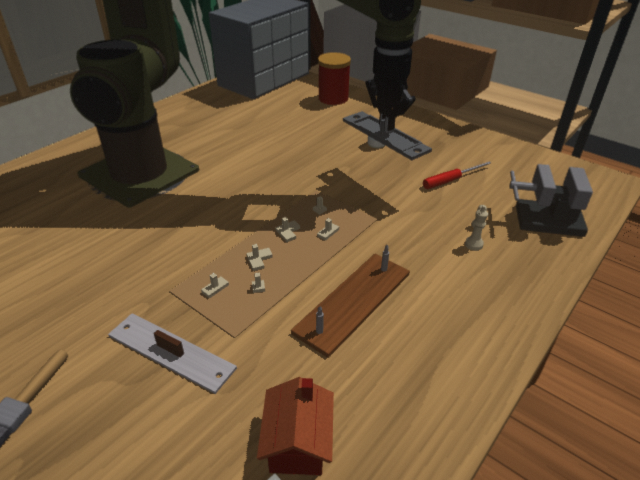

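Call:
apply_moves:
  motion:
    - {"dx": -0.16, "dy": 0.14, "dz": 0, "rx": 0, "ry": 0, "rz": 0.0334}
    - {"dx": -0.32, "dy": 0.28, "dz": 0, "rx": 0, "ry": 0, "rz": 0.0668}
    - {"dx": -0.48, "dy": 0.42, "dz": 0, "rx": 0, "ry": 0, "rz": 0.1}
    - {"dx": -0.64, "dy": 0.56, "dz": 0, "rx": 0, "ry": 0, "rz": 0.1334}
    - {"dx": -0.8, "dy": 0.7, "dz": 0, "rx": 0, "ry": 0, "rz": 0.1672}
    - {"dx": -0.972, "dy": 0.854, "dz": 0, "rx": 0, "ry": 0, "rz": 0.2006}
    - {"dx": -0.972, "dy": 0.854, "dz": 0, "rx": 0, "ry": 0, "rz": 0.2006}

```text
time: 4.93
ee_pos: [0.5586, 0.1538, 0.1462]
tcp_rot: [[0.771, 0.637, -0.001], [0.637, -0.771, -0.003], [-0.003, 0.001, -1.0]]
force: [-0.5, 1.0, -2.0]
opening: 0.0076
```

Call:
apply_moves:
  motion:
    - {"dx": -0.159, "dy": 0.647, "dz": 0, "rx": 0, "ry": 0, "rz": 0.1097}
    - {"dx": -0.159, "dy": 0.647, "dz": 0, "rx": 0, "ry": 0, "rz": 0.1097}
    - {"dx": -0.159, "dy": 0.647, "dz": 0, "rx": 0, "ry": 0, "rz": 0.1097}
    - {"dx": -0.159, "dy": 0.647, "dz": 0, "rx": 0, "ry": 0, "rz": 0.1097}

```text
time: 5.27
ee_pos: [0.6019, 0.0658, 0.1463]
tcp_rot: [[0.94, 0.341, -0.002], [0.341, -0.94, -0.001], [-0.002, 0.0, -1.0]]
force: [0.9, 0.6, -2.6]
opening: 0.007
```

Call:
apply_moves:
  motion:
    - {"dx": 0.069, "dy": 0.663, "dz": 0, "rx": 0, "ry": 0, "rz": 0.1098}
    - {"dx": 0.069, "dy": 0.663, "dz": 0, "rx": 0, "ry": 0, "rz": 0.1098}
    - {"dx": 0.069, "dy": 0.663, "dz": 0, "rx": 0, "ry": 0, "rz": 0.1098}
    - {"dx": 0.069, "dy": 0.663, "dz": 0, "rx": 0, "ry": 0, "rz": 0.1098}
    - {"dx": 0.069, "dy": 0.663, "dz": 0, "rx": 0, "ry": 0, "rz": 0.1098}
    - {"dx": 0.069, "dy": 0.663, "dz": 0, "rx": 0, "ry": 0, "rz": 0.1098}
    - {"dx": 0.069, "dy": 0.663, "dz": 0, "rx": 0, "ry": 0, "rz": 0.1098}
    - {"dx": 0.069, "dy": 0.663, "dz": 0, "rx": 0, "ry": 0, "rz": 0.1098}

```text
time: 5.93
ee_pos: [0.6449, -0.0192, 0.1476]
tcp_rot: [[1.0, 0.011, -0.001], [0.011, -1.0, 0.0], [-0.001, -0.0, -1.0]]
force: [0.8, 0.8, -2.5]
opening: 0.0068
```

```bash
python3 - <<'E'
from plan import *
from fit import *
c=cur(); print(c,state()["time"])
ms={}
for n in("top","scene"):
    im,d=snapshot(n); save("t_"+n,im)
    r=masks_of(n,"tray")
    g=[x for x in r if np.linalg.norm(np.array(x["centre"])-proj(n,[[c[0],c[1],c[2]-.028]])[0])<45]
    print(n,[(round(x["score"],2),np.round(x["centre"])) for x in r])
    print([(round(x["score"],2),np.round(x["centre"]),np.round(at_z(n,[x["centre"]],c[2]-.028)[0],4)) for x in place_of(n,"tray_hole_a")])
print(cur())
plan([(.6483,-.0193,.115,-89.5)])
E
```

```text
[np.float64(0.6449479877753329), np.float64(-0.019244418795528226), np.float64(0.14760141071378413), -89.36295181094746] 5.9333
top [(0.77, array([314., 215.]))]
[(0.92, array([283., 212.]), array([0.6366, 0.0796, 0.1196])), (0.77, array([376., 210.]), array([ 0.6406, -0.1148,  0.1196]))]
scene [(0.8, array([346., 256.]))]
[(0.88, array([387., 223.]), array([0.6448, 0.0773, 0.1196])), (0.85, array([317., 285.]), array([ 0.6482, -0.1201,  0.1196]))]
[np.float64(0.6456149715296611), np.float64(-0.02042156208992477), np.float64(0.14818544574253195), -89.47781878801096]
n=1 dx 0.018 dy -0.007 dz 0.221 rz 0.0001 ->  [ 6.48e-01 -1.90e-02  1.15e-01 -8.95e+01]
```

View pics/t_scene.png

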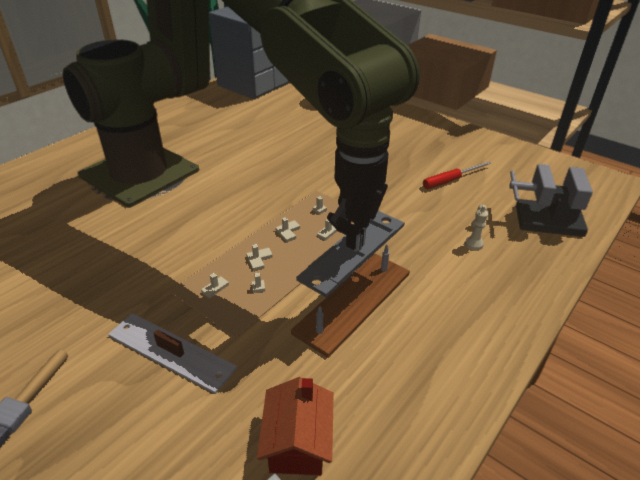

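Call:
apply_moves:
  motion:
    - {"dx": 0.016, "dy": 0, "dz": 0.1, "rx": 0, "ry": 0, "rz": 0}
    - {"dx": 0.016, "dy": 0, "dz": 0.2, "rx": 0, "ry": 0, "rz": 0}
    - {"dx": 0.016, "dy": 0, "dz": 0.3, "rx": 0, "ry": 0, "rz": 0}
    - {"dx": 0.016, "dy": 0, "dz": 0.39, "rx": 0, "ry": 0, "rz": 0}
    - {"dx": 0.016, "dy": 0, "dz": 0.39, "rx": 0, "ry": 0, "rz": 0}
    - {"dx": 0.016, "dy": 0, "dz": 0.39, "rx": 0, "ry": 0, "rz": 0}

```text
time: 6.73
ee_pos: [0.6473, -0.0207, 0.0876]
tcp_rot: [[1.0, 0.008, -0.003], [0.008, -1.0, 0.0], [-0.003, -0.0, -1.0]]
force: [0.7, -0.1, -2.6]
opening: 0.0068
```

```bash
python3 - <<'E'
from plan import *
print(cur(),state()["force"])
a=[]
for n in("top","scene"):
    im,d=snapshot(n)
    u,v=proj(n,[[.648,-.02,.06]])[0].astype(int); 
    a.append(cv2.resize(im[v-50:v+50,u-65:u+65],None,fx=5,fy=3*5/3,interpolation=cv2.INTER_CUBIC)[:, :][:290 if 0 else 500])
im=np.vstack([cv2.resize(x,(390,300)) for x in a]); save("v3",cv2.resize(im,(390,600)))
E
```

```text
[np.float64(0.6472933310226677), np.float64(-0.02068180569338543), np.float64(0.0875502760872685), -89.52037883459093] [ 0.65766127 -0.13079039 -2.63254608]
```

View pics/v3.png

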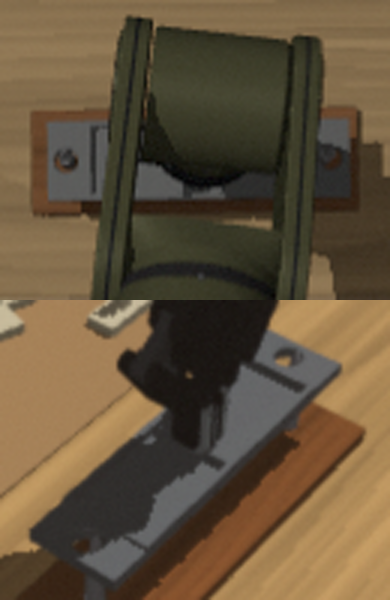

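Call:
apply_moves:
  motion:
    - {"dx": 0.004, "dy": -0.006, "dz": 0.04, "rx": 0, "ry": 0, "rz": 0}
    - {"dx": 0.004, "dy": -0.006, "dz": 0.08, "rx": 0, "ry": 0, "rz": 0}
    - {"dx": 0.004, "dy": -0.006, "dz": 0.12, "rx": 0, "ry": 0, "rz": 0}
    - {"dx": 0.004, "dy": -0.006, "dz": 0.12, "rx": 0, "ry": 0, "rz": 0}

```text
time: 7.17
ee_pos: [0.6495, -0.0198, 0.0707]
tcp_rot: [[1.0, 0.008, 0.003], [0.008, -1.0, -0.0], [0.003, 0.0, -1.0]]
force: [6.9, -0.7, -6.3]
opening: 0.0069
```

Call:
apply_moves:
  motion:
    - {"dx": 0, "dy": 0, "dz": 0, "rx": 0, "ry": 0, "rz": 0}
    - {"dx": 0, "dy": 0, "dz": 0, "rx": 0, "ry": 0, "rz": 0}
    - {"dx": 0, "dy": 0, "dz": 0, "rx": 0, "ry": 0, "rz": 0}

```text
time: 7.42
ee_pos: [0.6495, -0.0198, 0.0708]
tcp_rot: [[1.0, 0.008, 0.003], [0.008, -1.0, -0.0], [0.003, 0.0, -1.0]]
force: [6.0, -0.5, -7.1]
opening: 0.0068
```

Call:
apply_moves:
  motion:
    - {"dx": 0.01, "dy": 0, "dz": 0, "rx": 0, "ry": 0, "rz": 0}
    - {"dx": 0.017, "dy": 0, "dz": 0, "rx": 0, "ry": 0, "rz": 0}
    - {"dx": 0.017, "dy": 0, "dz": 0, "rx": 0, "ry": 0, "rz": 0}
    - {"dx": 0.017, "dy": 0, "dz": 0, "rx": 0, "ry": 0, "rz": 0}

```text
time: 7.75
ee_pos: [0.6507, -0.0197, 0.0711]
tcp_rot: [[1.0, 0.009, -0.001], [0.009, -1.0, 0.0], [-0.001, -0.0, -1.0]]
force: [-0.2, -0.7, -2.4]
opening: 0.0069
```

Call:
apply_moves:
  motion:
    - {"dx": 0.008, "dy": 0, "dz": 0.05, "rx": 0, "ry": 0, "rz": 0}
    - {"dx": 0.008, "dy": 0, "dz": 0.1, "rx": 0, "ry": 0, "rz": 0}
    - {"dx": 0.008, "dy": 0, "dz": 0.1, "rx": 0, "ry": 0, "rz": 0}
    - {"dx": 0.008, "dy": 0, "dz": 0.1, "rx": 0, "ry": 0, "rz": 0}

```text
time: 8.08
ee_pos: [0.6513, -0.0197, 0.055]
tcp_rot: [[1.0, 0.008, -0.003], [0.008, -1.0, 0.0], [-0.003, -0.0, -1.0]]
force: [0.3, 0.5, -3.1]
opening: 0.0069
```

Call:
apply_moves:
  motion:
    - {"dx": 0, "dy": 0, "dz": 0.04, "rx": 0, "ry": 0, "rz": 0}
    - {"dx": 0, "dy": 0, "dz": 0.08, "rx": 0, "ry": 0, "rz": 0}
    - {"dx": 0, "dy": 0, "dz": 0.08, "rx": 0, "ry": 0, "rz": 0}
    - {"dx": 0, "dy": 0, "dz": 0.08, "rx": 0, "ry": 0, "rz": 0}

```text
time: 8.42
ee_pos: [0.6521, -0.0197, 0.044]
tcp_rot: [[1.0, 0.009, -0.001], [0.009, -1.0, 0.0], [-0.001, -0.0, -1.0]]
force: [0.5, -0.4, -2.7]
opening: 0.0072
```

Call:
apply_moves:
  motion:
    - {"dx": 0, "dy": 0, "dz": 0.018, "rx": 0, "ry": 0, "rz": 0}
    - {"dx": 0, "dy": 0, "dz": 0.018, "rx": 0, "ry": 0, "rz": 0}
    - {"dx": 0, "dy": 0, "dz": 0.018, "rx": 0, "ry": 0, "rz": 0}

```text
time: 8.67
ee_pos: [0.6528, -0.0198, 0.0432]
tcp_rot: [[1.0, 0.009, 0.001], [0.009, -1.0, -0.0], [0.001, 0.0, -1.0]]
force: [-2.9, 0.5, 5.1]
opening: 0.0068
```

Call:
apply_moves:
  motion:
    - {"dx": 0, "dy": 0, "dz": 0, "rx": 0, "ry": 0, "rz": 0}
    - {"dx": 0, "dy": 0, "dz": 0, "rx": 0, "ry": 0, "rz": 0}
    - {"dx": 0, "dy": 0, "dz": 0, "rx": 0, "ry": 0, "rz": 0}
    - {"dx": 0, "dy": 0, "dz": 0, "rx": 0, "ry": 0, "rz": 0}
  fingers: -0.2

```text
time: 9.0
ee_pos: [0.6524, -0.0198, 0.0416]
tcp_rot: [[1.0, 0.008, 0.0], [0.008, -1.0, -0.0], [0.0, 0.0, -1.0]]
force: [-0.6, 0.2, -0.6]
opening: 0.0512
```

Call:
apply_moves:
  motion:
    - {"dx": 0, "dy": 0, "dz": -0.3, "rx": 0, "ry": 0, "rz": 0}
    - {"dx": 0, "dy": 0, "dz": -0.6, "rx": 0, "ry": 0, "rz": 0}
    - {"dx": 0, "dy": 0, "dz": -0.8, "rx": 0, "ry": 0, "rz": 0}
    - {"dx": 0, "dy": 0, "dz": -0.8, "rx": 0, "ry": 0, "rz": 0}

```text
time: 9.33
ee_pos: [0.6576, -0.0203, 0.1723]
tcp_rot: [[1.0, 0.009, 0.016], [0.009, -1.0, -0.002], [0.016, 0.002, -1.0]]
force: [1.7, -0.2, 1.4]
opening: 0.0515
```

Call:
apply_moves:
  motion:
    - {"dx": -0.4, "dy": -1, "dz": 0, "rx": 0, "ry": 0, "rz": 0}
    - {"dx": -0.4, "dy": -1, "dz": 0, "rx": 0, "ry": 0, "rz": 0}
    - {"dx": -0.4, "dy": -1, "dz": 0, "rx": 0, "ry": 0, "rz": 0}
    - {"dx": -0.4, "dy": -1, "dz": 0, "rx": 0, "ry": 0, "rz": 0}
    - {"dx": -0.4, "dy": -1, "dz": 0, "rx": 0, "ry": 0, "rz": 0}
    - {"dx": -0.4, "dy": -1, "dz": 0, "rx": 0, "ry": 0, "rz": 0}

```text
time: 9.83
ee_pos: [0.5904, 0.1314, 0.1616]
tcp_rot: [[1.0, 0.012, 0.0], [0.012, -1.0, -0.0], [0.0, 0.0, -1.0]]
force: [0.3, 0.0, -0.7]
opening: 0.0514
```

Call:
apply_moves:
  motion:
    - {"dx": -0.4, "dy": -1, "dz": 0, "rx": 0, "ry": 0, "rz": 0}
    - {"dx": -0.4, "dy": -1, "dz": 0, "rx": 0, "ry": 0, "rz": 0}
    - {"dx": -0.4, "dy": -1, "dz": 0, "rx": 0, "ry": 0, "rz": 0}
    - {"dx": -0.4, "dy": -1, "dz": 0, "rx": 0, "ry": 0, "rz": 0}
    - {"dx": -0.4, "dy": -1, "dz": 0, "rx": 0, "ry": 0, "rz": 0}
    - {"dx": -0.4, "dy": -1, "dz": 0, "rx": 0, "ry": 0, "rz": 0}

```text
time: 10.33
ee_pos: [0.5299, 0.2797, 0.1617]
tcp_rot: [[1.0, 0.011, 0.0], [0.011, -1.0, -0.0], [0.0, 0.0, -1.0]]
force: [0.2, -0.1, -0.1]
opening: 0.0509
```

```bash
cat > see.py <<'E'
from fit import *
from plan import cur,plan
def see(name,kinds,near,z,yaws,cams=("top","scene"),shots=True):
    """near: expected (x,y) or None (all); prints fitted poses"""
    if shots:
        for n in cams: save(name+"_"+n,snapshot(n)[0])
    out=[]
    for k in kinds:
        lab=k if k in("tray","keeper","pinblock") else k+"_1"; rs={n:masks_of(n,lab) for n in cams}
        base=near or [tuple(at_z("top",[r["centre"]],z+.006)[0,:2]) for r in rs["top"]]
        for e in base:
            ms={}
            for n in rs:
                c=proj(n,[[*e,z+.006]])[0]; g=[r for r in rs[n] if np.linalg.norm(np.array(r["centre"])-c)<14]
                if g: ms[n]=g[0]["region"]
            if ms:
                i,p=fit(k,ms,e,z,yaws); out.append((k,p)); print(k,list(ms),i,np.round(p[:2],4),round(np.degrees(p[2]),1))
    return out
E
python3 - <<'E'
from see import *
print(cur())
see("u",["tray"],[(.6483,-.0193)],.012,[0])
see("u",["bar","square"],None,.003,[.3,1.87],shots=False)
see("u",["ell"],None,.003,np.arange(4)*np.pi/2+.3,shots=False)
E
```

```text
[np.float64(0.5299156855453723), np.float64(0.279747158985432), np.float64(0.16165147996625234), -89.39540238796435]
tray ['top', 'scene'] [0.927 0.906] [ 0.6488 -0.0187] 0.2
bar ['top'] [0.09] [0.613  0.0122] 77.6
bar ['top', 'scene'] [0.676 0.938] [0.4933 0.1062] 91.4
bar ['top', 'scene'] [0.908 0.919] [ 0.4355 -0.153 ] 89.5
bar ['top'] [0.497] [0.4314 0.1654] 89.2
square ['top', 'scene'] [0.828 0.87 ] [0.4312 0.1563] 89.8
square ['top', 'scene'] [0.04  0.075] [ 0.6592 -0.0135] 79.0
ell ['top', 'scene'] [0.918 0.925] [ 0.4358 -0.047 ] -30.2
ell ['top'] [0.849] [0.4233 0.0522] -18.8
ell ['top'] [0.297] [0.4135 0.1678] 225.2
```

View pics/u_scene.png

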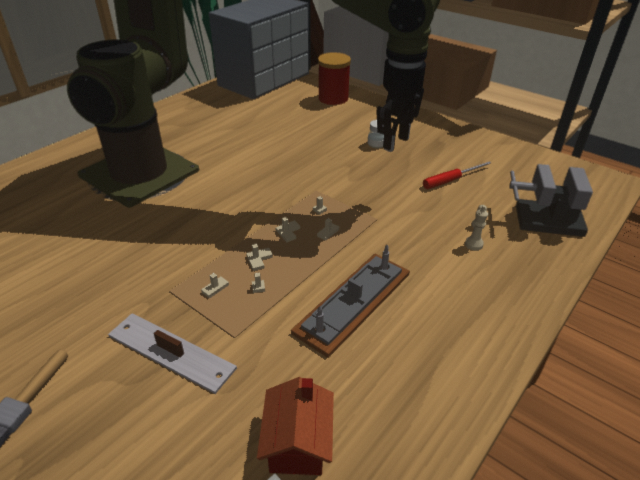

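```bash
python3 - <<'E'
from plan import *
plan([(.4229,.0527,.10,-18.8),(.4229,.0527,.033,-18.8)])
E
```

```text
n=6 dx -0.363 dy 0.75 dz 0.206 rz -0.1966 ->  (part)
n=6 dx -0.731 dy 0.402 dz 0.206 rz -0.1966 ->  [  0.423   0.053   0.1   -18.8  ]
n=2 dx 0.0 dy -0.0 dz 0.447 rz 0.0 ->  [  0.423   0.053   0.033 -18.8  ]
```

Call:
apply_moves:
  motion:
    - {"dx": -0.363, "dy": 0.75, "dz": 0.206, "rx": 0, "ry": 0, "rz": -0.1966}
    - {"dx": -0.363, "dy": 0.75, "dz": 0.206, "rx": 0, "ry": 0, "rz": -0.1966}
    - {"dx": -0.363, "dy": 0.75, "dz": 0.206, "rx": 0, "ry": 0, "rz": -0.1966}
    - {"dx": -0.363, "dy": 0.75, "dz": 0.206, "rx": 0, "ry": 0, "rz": -0.1966}
    - {"dx": -0.363, "dy": 0.75, "dz": 0.206, "rx": 0, "ry": 0, "rz": -0.1966}
    - {"dx": -0.363, "dy": 0.75, "dz": 0.206, "rx": 0, "ry": 0, "rz": -0.1966}
  fingers: 0.1

```text
time: 11.33
ee_pos: [0.4759, 0.1653, 0.1307]
tcp_rot: [[0.81, 0.586, -0.0], [0.586, -0.81, -0.0], [-0.0, -0.0, -1.0]]
force: [-0.2, 0.2, 0.6]
opening: 0.0381
```

Call:
apply_moves:
  motion:
    - {"dx": -0.731, "dy": 0.402, "dz": 0.206, "rx": 0, "ry": 0, "rz": -0.1966}
    - {"dx": -0.731, "dy": 0.402, "dz": 0.206, "rx": 0, "ry": 0, "rz": -0.1966}
    - {"dx": -0.731, "dy": 0.402, "dz": 0.206, "rx": 0, "ry": 0, "rz": -0.1966}
    - {"dx": -0.731, "dy": 0.402, "dz": 0.206, "rx": 0, "ry": 0, "rz": -0.1966}
    - {"dx": -0.731, "dy": 0.402, "dz": 0.206, "rx": 0, "ry": 0, "rz": -0.1966}
    - {"dx": -0.731, "dy": 0.402, "dz": 0.206, "rx": 0, "ry": 0, "rz": -0.1966}
    - {"dx": -0.731, "dy": 0.402, "dz": 0.206, "rx": 0, "ry": 0, "rz": -0.1966}
    - {"dx": -0.731, "dy": 0.402, "dz": 0.206, "rx": 0, "ry": 0, "rz": -0.1966}

```text
time: 12.0
ee_pos: [0.4236, 0.0535, 0.1006]
tcp_rot: [[0.324, 0.946, 0.001], [0.946, -0.324, 0.0], [0.0, 0.001, -1.0]]
force: [-1.0, -0.2, -0.3]
opening: 0.0386
```

Call:
apply_moves:
  motion:
    - {"dx": 0, "dy": 0, "dz": 0, "rx": 0, "ry": 0, "rz": 0}
    - {"dx": 0, "dy": 0, "dz": 0, "rx": 0, "ry": 0, "rz": 0}
    - {"dx": 0, "dy": 0, "dz": 0, "rx": 0, "ry": 0, "rz": 0}

```text
time: 12.25
ee_pos: [0.4231, 0.0535, 0.1002]
tcp_rot: [[0.322, 0.947, 0.0], [0.947, -0.322, 0.0], [0.0, 0.0, -1.0]]
force: [-0.1, 0.4, -0.8]
opening: 0.0384
```

Call:
apply_moves:
  motion:
    - {"dx": 0, "dy": 0, "dz": 0.15, "rx": 0, "ry": 0, "rz": 0}
    - {"dx": 0, "dy": 0, "dz": 0.3, "rx": 0, "ry": 0, "rz": 0}
    - {"dx": 0, "dy": 0, "dz": 0.4, "rx": 0, "ry": 0, "rz": 0}
    - {"dx": 0, "dy": 0, "dz": 0.447, "rx": 0, "ry": 0, "rz": 0}
    - {"dx": 0, "dy": 0, "dz": 0.447, "rx": 0, "ry": 0, "rz": 0}
    - {"dx": 0, "dy": 0, "dz": 0.447, "rx": 0, "ry": 0, "rz": 0}

```text
time: 12.75
ee_pos: [0.423, 0.0532, 0.0332]
tcp_rot: [[0.321, 0.947, -0.0], [0.947, -0.321, -0.0], [-0.0, -0.0, -1.0]]
force: [1.0, 0.3, 0.1]
opening: 0.0384
```

Call:
apply_moves:
  motion:
    - {"dx": 0, "dy": 0, "dz": 0, "rx": 0, "ry": 0, "rz": 0}
    - {"dx": 0, "dy": 0, "dz": 0, "rx": 0, "ry": 0, "rz": 0}
    - {"dx": 0, "dy": 0, "dz": 0, "rx": 0, "ry": 0, "rz": 0}
    - {"dx": 0, "dy": 0, "dz": 0, "rx": 0, "ry": 0, "rz": 0}
    - {"dx": 0, "dy": 0, "dz": 0, "rx": 0, "ry": 0, "rz": 0}
  fingers: 1

```text
time: 13.17
ee_pos: [0.4241, 0.0531, 0.0343]
tcp_rot: [[0.321, 0.947, 0.003], [0.947, -0.321, -0.0], [0.001, 0.003, -1.0]]
force: [0.9, -0.7, 4.8]
opening: 0.0083
```

Call:
apply_moves:
  motion:
    - {"dx": 0, "dy": 0, "dz": -0.2, "rx": 0, "ry": 0, "rz": 0}
    - {"dx": 0, "dy": 0, "dz": -0.4, "rx": 0, "ry": 0, "rz": 0}
    - {"dx": 0, "dy": 0, "dz": -0.6, "rx": 0, "ry": 0, "rz": 0}
    - {"dx": 0, "dy": 0, "dz": -0.8, "rx": 0, "ry": 0, "rz": 0}
    - {"dx": 0, "dy": 0, "dz": -0.8, "rx": 0, "ry": 0, "rz": 0}
    - {"dx": 0, "dy": 0, "dz": -0.8, "rx": 0, "ry": 0, "rz": 0}
    - {"dx": 0, "dy": 0, "dz": -0.8, "rx": 0, "ry": 0, "rz": 0}

```text
time: 13.75
ee_pos: [0.4222, 0.0531, 0.1522]
tcp_rot: [[0.321, 0.947, -0.001], [0.947, -0.321, 0.0], [-0.0, -0.001, -1.0]]
force: [-0.1, 0.3, -0.7]
opening: 0.0083
```

```bash
python3 - <<'E'
from plan import *
c=cur(); print(c); save("v5",snapshot("scene")[0])
plan([(.56,.03,.15,.4),(.6407,.0026,.12,.4),(.6407,.0026,.0465,.4)])
E
```

```text
[np.float64(0.42222036464956986), np.float64(0.05310264819265191), np.float64(0.1521918935861561), -18.74219249370087]
n=4 dx 0.15 dy 0.922 dz 0.009 rz -0.1063 ->  [0.56 0.03 0.15 0.4 ]
n=3 dx -0.186 dy 0.537 dz 0.2 rz -0.0 ->  [0.641 0.003 0.12  0.4  ]
n=2 dx -0.0 dy 0.0 dz 0.49 rz -0.0 ->  [0.641 0.003 0.046 0.4  ]
```

View pics/v5.png

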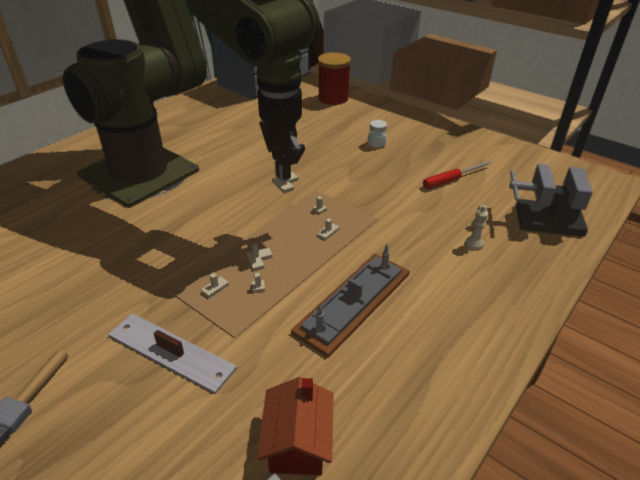

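Call:
apply_moves:
  motion:
    - {"dx": 0.15, "dy": 0.922, "dz": 0.01, "rx": 0, "ry": 0, "rz": -0.1063}
    - {"dx": 0.15, "dy": 0.922, "dz": 0.01, "rx": 0, "ry": 0, "rz": -0.1063}
    - {"dx": 0.15, "dy": 0.922, "dz": 0.01, "rx": 0, "ry": 0, "rz": -0.1063}
    - {"dx": 0.15, "dy": 0.922, "dz": 0.01, "rx": 0, "ry": 0, "rz": -0.1063}
    - {"dx": 0.15, "dy": 0.922, "dz": 0.01, "rx": 0, "ry": 0, "rz": -0.1063}

```text
time: 14.22
ee_pos: [0.5627, 0.0293, 0.149]
tcp_rot: [[-0.006, 1.0, -0.003], [1.0, 0.006, 0.0], [0.0, -0.003, -1.0]]
force: [-1.0, -0.1, -0.7]
opening: 0.0081
```

Call:
apply_moves:
  motion:
    - {"dx": -0.186, "dy": 0.537, "dz": 0.2, "rx": 0, "ry": 0, "rz": 0}
    - {"dx": -0.186, "dy": 0.537, "dz": 0.2, "rx": 0, "ry": 0, "rz": 0}
    - {"dx": -0.186, "dy": 0.537, "dz": 0.2, "rx": 0, "ry": 0, "rz": 0}
    - {"dx": -0.186, "dy": 0.537, "dz": 0.2, "rx": 0, "ry": 0, "rz": 0}
    - {"dx": -0.186, "dy": 0.537, "dz": 0.2, "rx": 0, "ry": 0, "rz": 0}
    - {"dx": -0.186, "dy": 0.537, "dz": 0.2, "rx": 0, "ry": 0, "rz": 0}
    - {"dx": -0.186, "dy": 0.537, "dz": 0.2, "rx": 0, "ry": 0, "rz": 0}
    - {"dx": -0.186, "dy": 0.537, "dz": 0.2, "rx": 0, "ry": 0, "rz": 0}

```text
time: 14.88
ee_pos: [0.6412, 0.0032, 0.1227]
tcp_rot: [[-0.007, 1.0, 0.001], [1.0, 0.007, -0.0], [-0.0, 0.001, -1.0]]
force: [0.0, 0.3, -0.3]
opening: 0.0085
```

```bash
python3 - <<'E'
from see import *
c=cur(); print(c)
MOD["ell"]=MOD["ell"][:2]  # knob hidden by the fingers
see("w",["ell"],[(c[0],c[1])],c[2]-.030,[0.0],cams=("scene",))
p=proj("scene",[[c[0]-.008,c[1]-.008,c[2]-.03]])[0]
im=cv2.imread("pics/w_scene.png"); u,v=p.astype(int)
for off,col in[(0,(0,255,0))]:
  for B in MOD["ell"]:
    q=proj("scene",(B[[1,3,7,5]]+[c[0],c[1],c[2]-.03]))
    cv2.polylines(im,[np.round(q*16).astype(np.int32)],True,col,1,shift=4)
cv2.imwrite("pics/v6.png",cv2.resize(im[v-70:v+70,u-80:u+80],None,fx=4,fy=4,interpolation=cv2.INTER_CUBIC))
plan([(.6407,.0026,.0465,.4)])
E
```

```text
[np.float64(0.6411523230030975), np.float64(0.0031749388974003615), np.float64(0.12265511997199038), 0.42823284575097]
ell ['scene'] [0.656] [ 0.6414 -0.001 ] 9.4
n=3 dx -0.003 dy -0.005 dz 0.507 rz 0.0001 ->  [0.641 0.003 0.046 0.4  ]
```

View pics/v6.png

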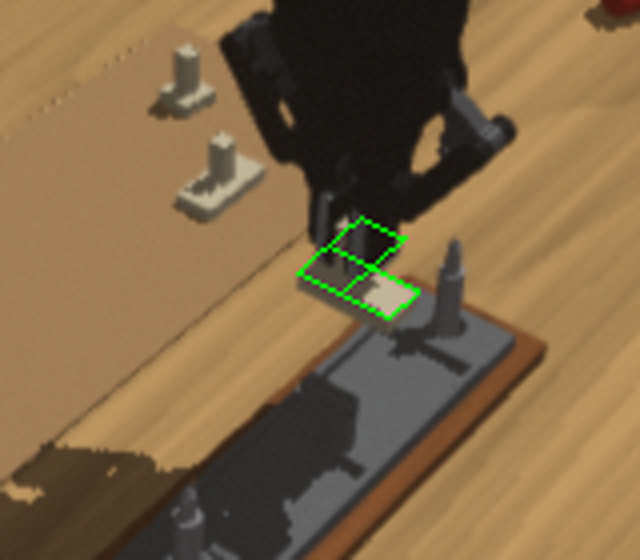

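Call:
apply_moves:
  motion:
    - {"dx": -0.003, "dy": -0.003, "dz": 0.15, "rx": 0, "ry": 0, "rz": 0}
    - {"dx": -0.003, "dy": -0.003, "dz": 0.3, "rx": 0, "ry": 0, "rz": 0}
    - {"dx": -0.003, "dy": -0.003, "dz": 0.4, "rx": 0, "ry": 0, "rz": 0}
    - {"dx": -0.003, "dy": -0.003, "dz": 0.45, "rx": 0, "ry": 0, "rz": 0}
    - {"dx": -0.003, "dy": -0.003, "dz": 0.49, "rx": 0, "ry": 0, "rz": 0}
    - {"dx": -0.003, "dy": -0.003, "dz": 0.507, "rx": 0, "ry": 0, "rz": 0}
    - {"dx": -0.003, "dy": -0.003, "dz": 0.507, "rx": 0, "ry": 0, "rz": 0}
    - {"dx": -0.003, "dy": -0.003, "dz": 0.507, "rx": 0, "ry": 0, "rz": 0}

```text
time: 15.65
ee_pos: [0.6421, 0.0022, 0.0473]
tcp_rot: [[-0.007, 1.0, 0.001], [1.0, 0.007, -0.0], [-0.0, 0.001, -1.0]]
force: [-2.9, 0.3, 5.5]
opening: 0.0084
```

Call:
apply_moves:
  motion:
    - {"dx": 0, "dy": 0, "dz": 0, "rx": 0, "ry": 0, "rz": 0}
    - {"dx": 0, "dy": 0, "dz": 0, "rx": 0, "ry": 0, "rz": 0}
    - {"dx": 0, "dy": 0, "dz": 0, "rx": 0, "ry": 0, "rz": 0}
    - {"dx": 0, "dy": 0, "dz": 0, "rx": 0, "ry": 0, "rz": 0}
  fingers: 0.1

```text
time: 15.98
ee_pos: [0.6412, 0.0022, 0.0453]
tcp_rot: [[-0.007, 1.0, -0.0], [1.0, 0.007, -0.0], [-0.0, -0.0, -1.0]]
force: [0.5, 0.4, -0.1]
opening: 0.0386
```

Call:
apply_moves:
  motion:
    - {"dx": 0, "dy": 0, "dz": -0.3, "rx": 0, "ry": 0, "rz": 0}
    - {"dx": 0, "dy": 0, "dz": -0.6, "rx": 0, "ry": 0, "rz": 0}
    - {"dx": 0, "dy": 0, "dz": -0.6, "rx": 0, "ry": 0, "rz": 0}
    - {"dx": 0, "dy": 0, "dz": -0.6, "rx": 0, "ry": 0, "rz": 0}
    - {"dx": 0, "dy": 0, "dz": -0.6, "rx": 0, "ry": 0, "rz": 0}

```text
time: 16.4
ee_pos: [0.6417, 0.0022, 0.1361]
tcp_rot: [[-0.007, 1.0, 0.002], [1.0, 0.007, -0.0], [-0.0, 0.002, -1.0]]
force: [-0.4, -0.3, -0.3]
opening: 0.0389
```

```bash
python3 - <<'E'
from plan import *
print(cur())
plan([(.431,.1563,.10,-.5),(.431,.1563,.033,-.5)])
E
```

```text
[np.float64(0.641676294342121), np.float64(0.0021881143137627472), np.float64(0.13609386627203773), 0.39653797762170406]
n=4 dx 0.519 dy -0.699 dz 0.12 rz 0.0025 ->  (part)
n=4 dx 0.513 dy -0.702 dz 0.121 rz 0.0025 ->  [ 0.431  0.156  0.1   -0.5  ]
n=2 dx -0.0 dy -0.0 dz 0.446 rz -0.0 ->  [ 0.431  0.156  0.033 -0.5  ]
```

Call:
apply_moves:
  motion:
    - {"dx": 0.519, "dy": -0.699, "dz": 0.12, "rx": 0, "ry": 0, "rz": 0.0025}
    - {"dx": 0.519, "dy": -0.699, "dz": 0.12, "rx": 0, "ry": 0, "rz": 0.0025}
    - {"dx": 0.519, "dy": -0.699, "dz": 0.12, "rx": 0, "ry": 0, "rz": 0.0025}
    - {"dx": 0.519, "dy": -0.699, "dz": 0.12, "rx": 0, "ry": 0, "rz": 0.0025}

```text
time: 16.73
ee_pos: [0.5281, 0.0816, 0.1116]
tcp_rot: [[-0.001, 1.0, -0.012], [1.0, 0.001, 0.001], [0.001, -0.012, -1.0]]
force: [0.1, 0.1, -0.9]
opening: 0.0383
```

Call:
apply_moves:
  motion:
    - {"dx": 0.513, "dy": -0.702, "dz": 0.12, "rx": 0, "ry": 0, "rz": 0.0025}
    - {"dx": 0.513, "dy": -0.702, "dz": 0.12, "rx": 0, "ry": 0, "rz": 0.0025}
    - {"dx": 0.513, "dy": -0.702, "dz": 0.12, "rx": 0, "ry": 0, "rz": 0.0025}
    - {"dx": 0.513, "dy": -0.702, "dz": 0.12, "rx": 0, "ry": 0, "rz": 0.0025}
    - {"dx": 0.513, "dy": -0.702, "dz": 0.12, "rx": 0, "ry": 0, "rz": 0.0025}
    - {"dx": 0.513, "dy": -0.702, "dz": 0.12, "rx": 0, "ry": 0, "rz": 0.0025}
    - {"dx": 0.513, "dy": -0.702, "dz": 0.12, "rx": 0, "ry": 0, "rz": 0.0025}
    - {"dx": 0.513, "dy": -0.702, "dz": 0.12, "rx": 0, "ry": 0, "rz": 0.0025}

```text
time: 17.4
ee_pos: [0.4321, 0.1558, 0.0997]
tcp_rot: [[0.01, 1.0, 0.001], [1.0, -0.01, -0.0], [-0.0, 0.001, -1.0]]
force: [0.6, -1.0, 0.1]
opening: 0.0385
```

```bash
python3 - <<'E'
from see import *
print(cur())
for n in("top","scene"): save("x_"+n,snapshot(n)[0])
see("x",["ell"],[(.6407,.0026)],.016,[0],shots=False)
see("x",["tray"],[(.6488,-.0187)],.012,[0],shots=False)
see("x",["square"],None,.003,[0,.7],shots=False)
see("x",["ell","bar"],[(.4357,-.047),(.4355,-.153),(.493,.106)],.003,np.arange(4)*np.pi/2+.3,shots=False)
plan([(.431,.1563,.033,-.5)])
E
```

```text
[np.float64(0.4320736451779845), np.float64(0.15576899526355614), np.float64(0.09973215348944063), -0.5849023394209981]
ell ['top', 'scene'] [0.881 0.486] [0.6412 0.0012] 0.7
tray ['top', 'scene'] [0.821 0.82 ] [ 0.649  -0.0187] 0.9
square ['top'] [0.05] [ 0.4903 -0.2893] 49.9
ell ['top', 'scene'] [0.677 0.891] [ 0.4373 -0.048 ] -28.7
bar ['top', 'scene'] [0.943 0.934] [ 0.4356 -0.1522] 89.0
bar ['top', 'scene'] [0.877 0.835] [0.4924 0.107 ] 90.2
n=2 dx -0.001 dy 0.002 dz 0.443 rz 0.0 ->  [ 0.431  0.156  0.033 -0.5  ]
```

Call:
apply_moves:
  motion:
    - {"dx": 0, "dy": 0, "dz": 0.15, "rx": 0, "ry": 0, "rz": 0}
    - {"dx": 0, "dy": 0, "dz": 0.3, "rx": 0, "ry": 0, "rz": 0}
    - {"dx": 0, "dy": 0, "dz": 0.4, "rx": 0, "ry": 0, "rz": 0}
    - {"dx": 0, "dy": 0, "dz": 0.443, "rx": 0, "ry": 0, "rz": 0}
    - {"dx": 0, "dy": 0, "dz": 0.443, "rx": 0, "ry": 0, "rz": 0}
    - {"dx": 0, "dy": 0, "dz": 0.443, "rx": 0, "ry": 0, "rz": 0}

```text
time: 18.5
ee_pos: [0.4309, 0.1564, 0.0332]
tcp_rot: [[0.009, 1.0, 0.0], [1.0, -0.009, -0.0], [-0.0, 0.0, -1.0]]
force: [-0.2, -0.1, 0.0]
opening: 0.0385
```

Call:
apply_moves:
  motion:
    - {"dx": 0, "dy": 0, "dz": 0, "rx": 0, "ry": 0, "rz": 0}
    - {"dx": 0, "dy": 0, "dz": 0, "rx": 0, "ry": 0, "rz": 0}
    - {"dx": 0, "dy": 0, "dz": 0, "rx": 0, "ry": 0, "rz": 0}
    - {"dx": 0, "dy": 0, "dz": 0, "rx": 0, "ry": 0, "rz": 0}
    - {"dx": 0, "dy": 0, "dz": 0, "rx": 0, "ry": 0, "rz": 0}
  fingers: 1

```text
time: 18.92
ee_pos: [0.4319, 0.1567, 0.0344]
tcp_rot: [[0.009, 1.0, 0.003], [1.0, -0.009, 0.001], [0.001, 0.003, -1.0]]
force: [-0.3, -0.3, 7.1]
opening: 0.0083
```

Call:
apply_moves:
  motion:
    - {"dx": 0, "dy": 0, "dz": -0.2, "rx": 0, "ry": 0, "rz": 0}
    - {"dx": 0, "dy": 0, "dz": -0.4, "rx": 0, "ry": 0, "rz": 0}
    - {"dx": 0, "dy": 0, "dz": -0.6, "rx": 0, "ry": 0, "rz": 0}
    - {"dx": 0, "dy": 0, "dz": -0.7, "rx": 0, "ry": 0, "rz": 0}
    - {"dx": 0, "dy": 0, "dz": -0.7, "rx": 0, "ry": 0, "rz": 0}
    - {"dx": 0, "dy": 0, "dz": -0.7, "rx": 0, "ry": 0, "rz": 0}
    - {"dx": 0, "dy": 0, "dz": -0.7, "rx": 0, "ry": 0, "rz": 0}

```text
time: 19.5
ee_pos: [0.4297, 0.1561, 0.1364]
tcp_rot: [[0.009, 1.0, -0.002], [1.0, -0.009, -0.001], [-0.001, -0.002, -1.0]]
force: [-0.9, 0.0, 0.6]
opening: 0.0084
```

```bash
cat > tgt.py <<'E'
import math
T=(.6489,-.0187,.45)
def tw(x,y):
    a=math.radians(T[2]); return T[0]+(x*math.cos(a)-y*math.sin(a))/1e3, T[1]+(x*math.sin(a)+y*math.cos(a))/1e3
E
python3 - <<'E'
from plan import *; from tgt import *
print(cur()); x,y=tw(12,41.3); print(x,y)
plan([(x,y,.135,.4),(x,y,.047,.4)])
E
```

```text
[np.float64(0.4297197697356127), np.float64(0.156133199571344), np.float64(0.13644180071047557), -0.5037646620744493]
0.6605752637850337 0.022692973021394343
n=4 dx -0.438 dy 0.773 dz 0.005 rz -0.0025 ->  (part)
n=4 dx -0.444 dy 0.77 dz 0.005 rz -0.0025 ->  [0.661 0.023 0.135 0.4  ]
n=3 dx -0.0 dy 0.0 dz 0.586 rz -0.0 ->  [0.661 0.023 0.047 0.4  ]
```

Call:
apply_moves:
  motion:
    - {"dx": -0.438, "dy": 0.773, "dz": 0, "rx": 0, "ry": 0, "rz": -0.0025}
    - {"dx": -0.438, "dy": 0.773, "dz": 0, "rx": 0, "ry": 0, "rz": -0.0025}
    - {"dx": -0.438, "dy": 0.773, "dz": 0, "rx": 0, "ry": 0, "rz": -0.0025}
    - {"dx": -0.438, "dy": 0.773, "dz": 0, "rx": 0, "ry": 0, "rz": -0.0025}

```text
time: 19.83
ee_pos: [0.549, 0.0869, 0.1359]
tcp_rot: [[0.004, 1.0, -0.001], [1.0, -0.004, -0.001], [-0.001, -0.001, -1.0]]
force: [0.1, 0.5, -0.4]
opening: 0.0086
```

Call:
apply_moves:
  motion:
    - {"dx": -0.444, "dy": 0.77, "dz": 0, "rx": 0, "ry": 0, "rz": -0.0025}
    - {"dx": -0.444, "dy": 0.77, "dz": 0, "rx": 0, "ry": 0, "rz": -0.0025}
    - {"dx": -0.444, "dy": 0.77, "dz": 0, "rx": 0, "ry": 0, "rz": -0.0025}
    - {"dx": -0.444, "dy": 0.77, "dz": 0, "rx": 0, "ry": 0, "rz": -0.0025}
    - {"dx": -0.444, "dy": 0.77, "dz": 0, "rx": 0, "ry": 0, "rz": -0.0025}
    - {"dx": -0.444, "dy": 0.77, "dz": 0, "rx": 0, "ry": 0, "rz": -0.0025}
    - {"dx": -0.444, "dy": 0.77, "dz": 0, "rx": 0, "ry": 0, "rz": -0.0025}
    - {"dx": -0.444, "dy": 0.77, "dz": 0, "rx": 0, "ry": 0, "rz": -0.0025}

```text
time: 20.5
ee_pos: [0.6598, 0.0241, 0.1373]
tcp_rot: [[-0.008, 1.0, -0.002], [1.0, 0.008, 0.0], [0.0, -0.002, -1.0]]
force: [0.4, -0.3, 0.3]
opening: 0.0082
```

Call:
apply_moves:
  motion:
    - {"dx": 0, "dy": 0, "dz": 0.1, "rx": 0, "ry": 0, "rz": 0}
    - {"dx": 0, "dy": 0, "dz": 0.1, "rx": 0, "ry": 0, "rz": 0}
    - {"dx": 0, "dy": 0, "dz": 0.1, "rx": 0, "ry": 0, "rz": 0}

```text
time: 20.75
ee_pos: [0.6598, 0.0236, 0.1211]
tcp_rot: [[-0.008, 1.0, -0.003], [1.0, 0.008, 0.0], [0.0, -0.003, -1.0]]
force: [-0.0, 0.2, -0.2]
opening: 0.0085
```

```bash
python3 - <<'E'
from plan import *; from tgt import *
print(cur()); x,y=tw(12,41.3)
plan([(x,y,.047,.4)])
E
```

```text
[np.float64(0.6598162788524449), np.float64(0.023553574987790458), np.float64(0.12111108327286618), 0.4379676751905374]
n=2 dx -0.006 dy 0.005 dz 0.494 rz 0.0002 ->  [0.661 0.023 0.047 0.4  ]
```

Call:
apply_moves:
  motion:
    - {"dx": -0.005, "dy": 0.003, "dz": 0.15, "rx": 0, "ry": 0, "rz": 0}
    - {"dx": -0.005, "dy": 0.003, "dz": 0.3, "rx": 0, "ry": 0, "rz": 0}
    - {"dx": -0.005, "dy": 0.003, "dz": 0.4, "rx": 0, "ry": 0, "rz": 0}
    - {"dx": -0.005, "dy": 0.003, "dz": 0.44, "rx": 0, "ry": 0, "rz": 0}
    - {"dx": -0.005, "dy": 0.003, "dz": 0.47, "rx": 0, "ry": 0, "rz": 0}
    - {"dx": -0.005, "dy": 0.003, "dz": 0.494, "rx": 0, "ry": 0, "rz": 0}
    - {"dx": -0.005, "dy": 0.003, "dz": 0.494, "rx": 0, "ry": 0, "rz": 0}
    - {"dx": -0.005, "dy": 0.003, "dz": 0.494, "rx": 0, "ry": 0, "rz": 0}

```text
time: 21.42
ee_pos: [0.662, 0.0222, 0.0489]
tcp_rot: [[-0.007, 1.0, -0.0], [1.0, 0.007, 0.0], [0.0, -0.0, -1.0]]
force: [-0.2, 0.2, 0.1]
opening: 0.0084
```

Call:
apply_moves:
  motion:
    - {"dx": 0, "dy": 0, "dz": 0, "rx": 0, "ry": 0, "rz": 0}
    - {"dx": 0, "dy": 0, "dz": 0, "rx": 0, "ry": 0, "rz": 0}
    - {"dx": 0, "dy": 0, "dz": 0, "rx": 0, "ry": 0, "rz": 0}
    - {"dx": 0, "dy": 0, "dz": 0, "rx": 0, "ry": 0, "rz": 0}
  fingers: 0.3

```text
time: 21.75
ee_pos: [0.6622, 0.0222, 0.0492]
tcp_rot: [[-0.007, 1.0, 0.001], [1.0, 0.007, -0.0], [-0.0, 0.001, -1.0]]
force: [0.1, -0.6, 0.1]
opening: 0.0296
```

Call:
apply_moves:
  motion:
    - {"dx": 0, "dy": 0, "dz": -0.3, "rx": 0, "ry": 0, "rz": 0}
    - {"dx": 0, "dy": 0, "dz": -0.6, "rx": 0, "ry": 0, "rz": 0}
    - {"dx": 0, "dy": 0, "dz": -0.6, "rx": 0, "ry": 0, "rz": 0}
    - {"dx": 0, "dy": 0, "dz": -0.6, "rx": 0, "ry": 0, "rz": 0}
    - {"dx": 0, "dy": 0, "dz": -0.6, "rx": 0, "ry": 0, "rz": 0}

```text
time: 22.17
ee_pos: [0.6624, 0.0222, 0.1399]
tcp_rot: [[-0.007, 1.0, 0.002], [1.0, 0.007, -0.0], [-0.0, 0.002, -1.0]]
force: [-0.3, -0.5, -0.6]
opening: 0.0296
```

```bash
python3 - <<'E'
from plan import *
print(cur())
plan([(.4928,.1066,.10,0.4),(.4928,.1066,.034,0.4)])
E
```

```text
[np.float64(0.6624261422287904), np.float64(0.02218808315290312), np.float64(0.13989988050100094), 0.40019124580479976]
n=3 dx 0.285 dy -0.563 dz 0.133 rz 0.0 ->  (part)
n=3 dx 0.286 dy -0.564 dz 0.133 rz 0.0 ->  [0.493 0.107 0.1   0.4  ]
n=2 dx -0.0 dy 0.0 dz 0.44 rz 0.0 ->  [0.493 0.107 0.034 0.4  ]
```

```bash
python3 - <<'E'
from plan import *
plan([(.4928,.1066,.10,90.2),(.4928,.1066,.034,90.2)])
E
```

```text
n=7 dx 0.285 dy -0.563 dz 0.133 rz -0.2494 ->  (part)
n=7 dx 0.6 dy -0.198 dz 0.133 rz -0.2495 ->  [ 0.493  0.107  0.1   90.2  ]
n=2 dx 0.0 dy 0.0 dz 0.44 rz 0.0 ->  [4.93e-01 1.07e-01 3.40e-02 9.02e+01]
```

Call:
apply_moves:
  motion:
    - {"dx": 0.285, "dy": -0.563, "dz": 0.133, "rx": 0, "ry": 0, "rz": -0.2494}
    - {"dx": 0.285, "dy": -0.563, "dz": 0.133, "rx": 0, "ry": 0, "rz": -0.2494}
    - {"dx": 0.285, "dy": -0.563, "dz": 0.133, "rx": 0, "ry": 0, "rz": -0.2494}
    - {"dx": 0.285, "dy": -0.563, "dz": 0.133, "rx": 0, "ry": 0, "rz": -0.2494}
    - {"dx": 0.285, "dy": -0.563, "dz": 0.133, "rx": 0, "ry": 0, "rz": -0.2494}
    - {"dx": 0.285, "dy": -0.563, "dz": 0.133, "rx": 0, "ry": 0, "rz": -0.2494}
    - {"dx": 0.285, "dy": -0.563, "dz": 0.133, "rx": 0, "ry": 0, "rz": -0.2494}
  fingers: 0.1

```text
time: 22.75
ee_pos: [0.5754, 0.0645, 0.1162]
tcp_rot: [[-0.714, 0.7, -0.004], [0.7, 0.714, -0.0], [0.003, -0.003, -1.0]]
force: [-0.2, -0.9, 0.3]
opening: 0.0385
```

Call:
apply_moves:
  motion:
    - {"dx": 0.6, "dy": -0.198, "dz": 0.133, "rx": 0, "ry": 0, "rz": -0.2495}
    - {"dx": 0.6, "dy": -0.198, "dz": 0.133, "rx": 0, "ry": 0, "rz": -0.2495}
    - {"dx": 0.6, "dy": -0.198, "dz": 0.133, "rx": 0, "ry": 0, "rz": -0.2495}
    - {"dx": 0.6, "dy": -0.198, "dz": 0.133, "rx": 0, "ry": 0, "rz": -0.2495}
    - {"dx": 0.6, "dy": -0.198, "dz": 0.133, "rx": 0, "ry": 0, "rz": -0.2495}
    - {"dx": 0.6, "dy": -0.198, "dz": 0.133, "rx": 0, "ry": 0, "rz": -0.2495}
    - {"dx": 0.6, "dy": -0.198, "dz": 0.133, "rx": 0, "ry": 0, "rz": -0.2495}
    - {"dx": 0.6, "dy": -0.198, "dz": 0.133, "rx": 0, "ry": 0, "rz": -0.2495}

```text
time: 23.42
ee_pos: [0.4907, 0.1065, 0.0967]
tcp_rot: [[-1.0, -0.004, -0.004], [-0.004, 1.0, -0.0], [0.004, -0.0, -1.0]]
force: [0.1, -0.2, -0.2]
opening: 0.0381
```

Call:
apply_moves:
  motion:
    - {"dx": 0, "dy": 0, "dz": 0.1, "rx": 0, "ry": 0, "rz": 0}
    - {"dx": 0, "dy": 0, "dz": 0.1, "rx": 0, "ry": 0, "rz": 0}
    - {"dx": 0, "dy": 0, "dz": 0.1, "rx": 0, "ry": 0, "rz": 0}

```text
time: 23.67
ee_pos: [0.4907, 0.1064, 0.082]
tcp_rot: [[-1.0, -0.003, -0.004], [-0.003, 1.0, -0.001], [0.004, -0.0, -1.0]]
force: [0.1, -0.3, 0.6]
opening: 0.0383
```

```bash
python3 - <<'E'
from see import *
print(cur())
for n in("top","scene"): save("y_"+n,snapshot(n)[0])
see("x",["square"],[(.6612,.0222)],.016,[0],shots=False)
see("x",["ell"],[(.4365,-.0475)],.003,[-.5],shots=False)
see("x",["square"],[(.494,-.101)],.003,[.3,.7,1.1],shots=False)
see("x",["bar"],[(.4355,-.153),(.4928,.1066)],.003,[1.57],shots=False)
im=cv2.imread("pics/y_top.png"); u,v=proj("top",[[.648,-.02,.02]])[0].astype(int)
im2=cv2.imread("pics/y_scene.png"); a,b_=proj("scene",[[.648,-.02,.02]])[0].astype(int)
A=[cv2.resize(i[y-45:y+45,x-65:x+65],(585,405),interpolation=cv2.INTER_CUBIC) for i,x,y in((im,u,v),(im2,a,b_))]
cv2.imwrite("pics/v7.png",cv2.resize(np.vstack(A),(433,600)))
plan([(.4928,.1066,.034,90.2)])
E
```

```text
[np.float64(0.49067930127998083), np.float64(0.10636500021550406), np.float64(0.0819943116357306), 90.15097668181166]
square ['top', 'scene'] [0.907 0.653] [0.6604 0.0203] -0.8
ell ['top', 'scene'] [0.924 0.826] [ 0.4357 -0.0472] -29.7
square ['scene'] [0.89] [ 0.4948 -0.1009] 51.6
bar ['top', 'scene'] [0.927 0.927] [ 0.4354 -0.1523] 89.0
bar ['scene'] [0.937] [0.4931 0.1059] 91.7
n=2 dx -0.002 dy -0.0 dz 0.335 rz -0.0 ->  [4.93e-01 1.07e-01 3.40e-02 9.02e+01]
```

View pics/v7.png

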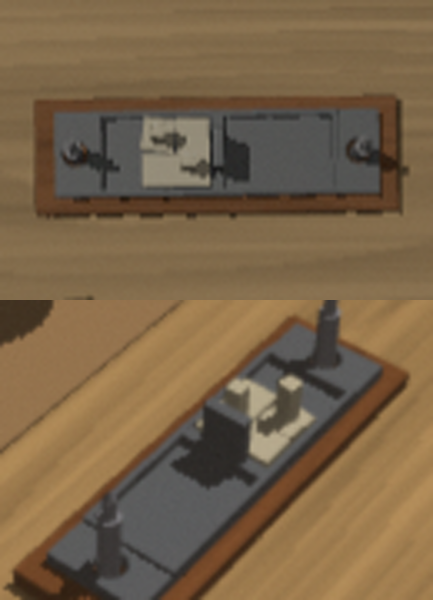

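Call:
apply_moves:
  motion:
    - {"dx": -0.002, "dy": 0, "dz": 0.15, "rx": 0, "ry": 0, "rz": 0}
    - {"dx": -0.002, "dy": 0, "dz": 0.28, "rx": 0, "ry": 0, "rz": 0}
    - {"dx": -0.002, "dy": 0, "dz": 0.325, "rx": 0, "ry": 0, "rz": 0}
    - {"dx": -0.002, "dy": 0, "dz": 0.325, "rx": 0, "ry": 0, "rz": 0}
    - {"dx": -0.002, "dy": 0, "dz": 0.325, "rx": 0, "ry": 0, "rz": 0}

```text
time: 24.58
ee_pos: [0.4926, 0.1066, 0.0353]
tcp_rot: [[-1.0, -0.003, -0.001], [-0.003, 1.0, -0.0], [0.001, -0.0, -1.0]]
force: [0.5, 0.3, 0.6]
opening: 0.0385
```

Call:
apply_moves:
  motion:
    - {"dx": 0, "dy": 0, "dz": 0, "rx": 0, "ry": 0, "rz": 0}
    - {"dx": 0, "dy": 0, "dz": 0, "rx": 0, "ry": 0, "rz": 0}
    - {"dx": 0, "dy": 0, "dz": 0, "rx": 0, "ry": 0, "rz": 0}
    - {"dx": 0, "dy": 0, "dz": 0, "rx": 0, "ry": 0, "rz": 0}
    - {"dx": 0, "dy": 0, "dz": 0, "rx": 0, "ry": 0, "rz": 0}
  fingers: 1

```text
time: 25.0
ee_pos: [0.4939, 0.1067, 0.0367]
tcp_rot: [[-1.0, -0.003, 0.003], [-0.003, 1.0, 0.0], [-0.003, 0.0, -1.0]]
force: [-0.7, 0.1, 5.9]
opening: 0.0085
```

Call:
apply_moves:
  motion:
    - {"dx": 0, "dy": 0, "dz": -0.2, "rx": 0, "ry": 0, "rz": 0}
    - {"dx": 0, "dy": 0, "dz": -0.4, "rx": 0, "ry": 0, "rz": 0}
    - {"dx": 0, "dy": 0, "dz": -0.6, "rx": 0, "ry": 0, "rz": 0}
    - {"dx": 0, "dy": 0, "dz": -0.7, "rx": 0, "ry": 0, "rz": 0}
    - {"dx": 0, "dy": 0, "dz": -0.7, "rx": 0, "ry": 0, "rz": 0}
    - {"dx": 0, "dy": 0, "dz": -0.7, "rx": 0, "ry": 0, "rz": 0}
    - {"dx": 0, "dy": 0, "dz": -0.7, "rx": 0, "ry": 0, "rz": 0}

```text
time: 25.58
ee_pos: [0.4916, 0.1065, 0.1386]
tcp_rot: [[-1.0, -0.003, -0.003], [-0.003, 1.0, -0.0], [0.003, -0.0, -1.0]]
force: [-0.7, 0.8, -0.1]
opening: 0.0081
```

```bash
python3 - <<'E'
from plan import *; from tgt import *
print(cur()); x,y=tw(0,65.5); print(x,y)
plan([(x,y,.13,.45)])
E
```

```text
[np.float64(0.4916059682603632), np.float64(0.10647763182014257), np.float64(0.13862110723520157), 90.19868760738743]
0.6483855694917895 0.046797979825733714
n=7 dx -0.522 dy -0.201 dz 0.029 rz 0.2493 ->  (part)
n=7 dx -0.511 dy 0.226 dz 0.028 rz 0.2493 ->  [0.648 0.047 0.13  0.45 ]
```

Call:
apply_moves:
  motion:
    - {"dx": -0.522, "dy": -0.201, "dz": 0.029, "rx": 0, "ry": 0, "rz": 0.2493}
    - {"dx": -0.522, "dy": -0.201, "dz": 0.029, "rx": 0, "ry": 0, "rz": 0.2493}
    - {"dx": -0.522, "dy": -0.201, "dz": 0.029, "rx": 0, "ry": 0, "rz": 0.2493}
    - {"dx": -0.522, "dy": -0.201, "dz": 0.029, "rx": 0, "ry": 0, "rz": 0.2493}
    - {"dx": -0.522, "dy": -0.201, "dz": 0.029, "rx": 0, "ry": 0, "rz": 0.2493}
    - {"dx": -0.522, "dy": -0.201, "dz": 0.029, "rx": 0, "ry": 0, "rz": 0.2493}
    - {"dx": -0.522, "dy": -0.201, "dz": 0.029, "rx": 0, "ry": 0, "rz": 0.2493}

```text
time: 26.17
ee_pos: [0.5696, 0.0765, 0.1327]
tcp_rot: [[-0.708, 0.707, -0.005], [0.707, 0.708, -0.0], [0.004, -0.004, -1.0]]
force: [-0.8, 0.2, -0.4]
opening: 0.0083
```

Call:
apply_moves:
  motion:
    - {"dx": -0.511, "dy": 0.226, "dz": 0.028, "rx": 0, "ry": 0, "rz": 0.2493}
    - {"dx": -0.511, "dy": 0.226, "dz": 0.028, "rx": 0, "ry": 0, "rz": 0.2493}
    - {"dx": -0.511, "dy": 0.226, "dz": 0.028, "rx": 0, "ry": 0, "rz": 0.2493}
    - {"dx": -0.511, "dy": 0.226, "dz": 0.028, "rx": 0, "ry": 0, "rz": 0.2493}
    - {"dx": -0.511, "dy": 0.226, "dz": 0.028, "rx": 0, "ry": 0, "rz": 0.2493}
    - {"dx": -0.511, "dy": 0.226, "dz": 0.028, "rx": 0, "ry": 0, "rz": 0.2493}
    - {"dx": -0.511, "dy": 0.226, "dz": 0.028, "rx": 0, "ry": 0, "rz": 0.2493}
    - {"dx": -0.511, "dy": 0.226, "dz": 0.028, "rx": 0, "ry": 0, "rz": 0.2493}

```text
time: 26.83
ee_pos: [0.6479, 0.0468, 0.1285]
tcp_rot: [[-0.007, 1.0, -0.005], [1.0, 0.007, 0.0], [0.0, -0.005, -1.0]]
force: [-0.2, 0.2, -1.0]
opening: 0.008
```

Call:
apply_moves:
  motion:
    - {"dx": 0, "dy": 0, "dz": 0, "rx": 0, "ry": 0, "rz": 0}
    - {"dx": 0, "dy": 0, "dz": 0, "rx": 0, "ry": 0, "rz": 0}
    - {"dx": 0, "dy": 0, "dz": 0, "rx": 0, "ry": 0, "rz": 0}
    - {"dx": 0, "dy": 0, "dz": 0, "rx": 0, "ry": 0, "rz": 0}

```text
time: 27.17
ee_pos: [0.6492, 0.0469, 0.1313]
tcp_rot: [[-0.008, 1.0, -0.0], [1.0, 0.008, -0.0], [-0.0, -0.0, -1.0]]
force: [-0.8, 0.5, -0.4]
opening: 0.0083
```

```bash
python3 - <<'E'
from plan import *; from tgt import *
print(cur(),state()["opening"]); x,y=tw(0,65.5)
plan([(x,y,.0485,.45)])
E
```

```text
[np.float64(0.6492473370101078), np.float64(0.04692918427678661), np.float64(0.13134220854626447), 0.473769650584449] 0.008265842137189108
n=3 dx -0.001 dy -0.006 dz 0.552 rz 0.0001 ->  [0.648 0.047 0.048 0.45 ]
```

Call:
apply_moves:
  motion:
    - {"dx": 0, "dy": -0.004, "dz": 0.2, "rx": 0, "ry": 0, "rz": 0}
    - {"dx": 0, "dy": -0.004, "dz": 0.36, "rx": 0, "ry": 0, "rz": 0}
    - {"dx": 0, "dy": -0.004, "dz": 0.46, "rx": 0, "ry": 0, "rz": 0}
    - {"dx": 0, "dy": -0.004, "dz": 0.51, "rx": 0, "ry": 0, "rz": 0}
    - {"dx": 0, "dy": -0.004, "dz": 0.545, "rx": 0, "ry": 0, "rz": 0}
    - {"dx": 0, "dy": -0.004, "dz": 0.552, "rx": 0, "ry": 0, "rz": 0}
    - {"dx": 0, "dy": -0.004, "dz": 0.552, "rx": 0, "ry": 0, "rz": 0}
    - {"dx": 0, "dy": -0.004, "dz": 0.552, "rx": 0, "ry": 0, "rz": 0}

```text
time: 27.83
ee_pos: [0.6495, 0.0469, 0.0498]
tcp_rot: [[-0.008, 1.0, 0.002], [1.0, 0.008, 0.0], [0.0, 0.002, -1.0]]
force: [-0.3, 0.3, 3.3]
opening: 0.0082
```

Call:
apply_moves:
  motion:
    - {"dx": 0, "dy": 0, "dz": 0, "rx": 0, "ry": 0, "rz": 0}
    - {"dx": 0, "dy": 0, "dz": 0, "rx": 0, "ry": 0, "rz": 0}
    - {"dx": 0, "dy": 0, "dz": 0, "rx": 0, "ry": 0, "rz": 0}
    - {"dx": 0, "dy": 0, "dz": 0, "rx": 0, "ry": 0, "rz": 0}
  fingers: 0.3

```text
time: 28.17
ee_pos: [0.6486, 0.0469, 0.0486]
tcp_rot: [[-0.008, 1.0, -0.0], [1.0, 0.008, -0.0], [-0.0, -0.0, -1.0]]
force: [-0.7, -0.5, -0.0]
opening: 0.0298
```

Call:
apply_moves:
  motion:
    - {"dx": 0, "dy": 0, "dz": -0.3, "rx": 0, "ry": 0, "rz": 0}
    - {"dx": 0, "dy": 0, "dz": -0.6, "rx": 0, "ry": 0, "rz": 0}
    - {"dx": 0, "dy": 0, "dz": -0.6, "rx": 0, "ry": 0, "rz": 0}
    - {"dx": 0, "dy": 0, "dz": -0.6, "rx": 0, "ry": 0, "rz": 0}
    - {"dx": 0, "dy": 0, "dz": -0.6, "rx": 0, "ry": 0, "rz": 0}

```text
time: 28.58
ee_pos: [0.6492, 0.0469, 0.1396]
tcp_rot: [[-0.008, 1.0, 0.002], [1.0, 0.008, -0.0], [-0.0, 0.002, -1.0]]
force: [0.3, 0.7, -0.5]
opening: 0.03
```

```bash
python3 - <<'E'
from plan import *
print(cur())
plan([(.4358,-.0472,.10,60.2)])
E
```

```text
[np.float64(0.6491514183552066), np.float64(0.04690632499534808), np.float64(0.1395983244575073), 0.4518362966836019]
n=5 dx -0.308 dy -0.714 dz 0.132 rz -0.166 ->  (part)
n=5 dx 0.088 dy -0.772 dz 0.132 rz -0.1659 ->  [ 4.36e-01 -4.70e-02  1.00e-01  6.02e+01]
```

Call:
apply_moves:
  motion:
    - {"dx": -0.308, "dy": -0.714, "dz": 0.132, "rx": 0, "ry": 0, "rz": -0.166}
    - {"dx": -0.308, "dy": -0.714, "dz": 0.132, "rx": 0, "ry": 0, "rz": -0.166}
    - {"dx": -0.308, "dy": -0.714, "dz": 0.132, "rx": 0, "ry": 0, "rz": -0.166}
    - {"dx": -0.308, "dy": -0.714, "dz": 0.132, "rx": 0, "ry": 0, "rz": -0.166}
    - {"dx": -0.308, "dy": -0.714, "dz": 0.132, "rx": 0, "ry": 0, "rz": -0.166}
  fingers: 0.1

```text
time: 29.0
ee_pos: [0.538, -0.0004, 0.1151]
tcp_rot: [[-0.506, 0.862, -0.007], [0.862, 0.506, 0.001], [0.004, -0.006, -1.0]]
force: [0.3, -0.1, -0.0]
opening: 0.0384
```

Call:
apply_moves:
  motion:
    - {"dx": 0.088, "dy": -0.772, "dz": 0.132, "rx": 0, "ry": 0, "rz": -0.1659}
    - {"dx": 0.088, "dy": -0.772, "dz": 0.132, "rx": 0, "ry": 0, "rz": -0.1659}
    - {"dx": 0.088, "dy": -0.772, "dz": 0.132, "rx": 0, "ry": 0, "rz": -0.1659}
    - {"dx": 0.088, "dy": -0.772, "dz": 0.132, "rx": 0, "ry": 0, "rz": -0.1659}
    - {"dx": 0.088, "dy": -0.772, "dz": 0.132, "rx": 0, "ry": 0, "rz": -0.1659}
    - {"dx": 0.088, "dy": -0.772, "dz": 0.132, "rx": 0, "ry": 0, "rz": -0.1659}
    - {"dx": 0.088, "dy": -0.772, "dz": 0.132, "rx": 0, "ry": 0, "rz": -0.1659}
    - {"dx": 0.088, "dy": -0.772, "dz": 0.132, "rx": 0, "ry": 0, "rz": -0.1659}

```text
time: 29.67
ee_pos: [0.437, -0.0471, 0.1]
tcp_rot: [[-0.867, 0.498, 0.001], [0.498, 0.867, -0.0], [-0.001, 0.0, -1.0]]
force: [-0.8, -0.9, 0.1]
opening: 0.0383
```

Call:
apply_moves:
  motion:
    - {"dx": 0, "dy": 0, "dz": 0.1, "rx": 0, "ry": 0, "rz": 0}
    - {"dx": 0, "dy": 0, "dz": 0.1, "rx": 0, "ry": 0, "rz": 0}
    - {"dx": 0, "dy": 0, "dz": 0.1, "rx": 0, "ry": 0, "rz": 0}

```text
time: 29.92
ee_pos: [0.4354, -0.0469, 0.0838]
tcp_rot: [[-0.867, 0.497, -0.002], [0.497, 0.867, 0.0], [0.002, -0.001, -1.0]]
force: [-0.9, 0.0, 0.0]
opening: 0.0388
```

```bash
python3 - <<'E'
from see import *
for n in("top","scene"): save("z_"+n,snapshot(n)[0])
see("x",["bar"],[(.6485,.0468)],.016,[0],shots=False)
see("x",["ell"],[(.4358,-.0472)],.003,[-.5],shots=False)
see("x",["square"],[(.494,-.101)],.003,[.3,.7,1.1],shots=False)
see("x",["bar"],[(.4355,-.153)],.003,[1.57],shots=False)
plan([(.4358,-.0472,.035,60.2)])
E
```

```text
bar ['top', 'scene'] [0.952 0.666] [0.648  0.0474] -0.1
ell ['scene'] [0.827] [ 0.4365 -0.0472] -31.0
square ['top', 'scene'] [0.828 0.828] [ 0.4935 -0.1007] 48.9
bar ['scene'] [0.947] [ 0.4352 -0.1521] 87.2
n=2 dx -0.001 dy 0.001 dz 0.33 rz -0.0001 ->  [ 4.36e-01 -4.70e-02  3.50e-02  6.02e+01]
```

Bar placed. Now grasp ell_2.

Call:
apply_moves:
  motion:
    - {"dx": 0, "dy": 0, "dz": 0.15, "rx": 0, "ry": 0, "rz": 0}
    - {"dx": 0, "dy": 0, "dz": 0.28, "rx": 0, "ry": 0, "rz": 0}
    - {"dx": 0, "dy": 0, "dz": 0.325, "rx": 0, "ry": 0, "rz": 0}
    - {"dx": 0, "dy": 0, "dz": 0.325, "rx": 0, "ry": 0, "rz": 0}
    - {"dx": 0, "dy": 0, "dz": 0.325, "rx": 0, "ry": 0, "rz": 0}

```text
time: 30.83
ee_pos: [0.4354, -0.0472, 0.0356]
tcp_rot: [[-0.868, 0.497, -0.001], [0.497, 0.868, 0.0], [0.001, -0.0, -1.0]]
force: [-0.2, -0.0, -0.1]
opening: 0.0384
```

Call:
apply_moves:
  motion:
    - {"dx": 0, "dy": 0, "dz": 0, "rx": 0, "ry": 0, "rz": 0}
    - {"dx": 0, "dy": 0, "dz": 0, "rx": 0, "ry": 0, "rz": 0}
    - {"dx": 0, "dy": 0, "dz": 0, "rx": 0, "ry": 0, "rz": 0}
    - {"dx": 0, "dy": 0, "dz": 0, "rx": 0, "ry": 0, "rz": 0}
    - {"dx": 0, "dy": 0, "dz": 0, "rx": 0, "ry": 0, "rz": 0}
  fingers: 1

```text
time: 31.25
ee_pos: [0.4367, -0.0474, 0.0369]
tcp_rot: [[-0.868, 0.497, 0.003], [0.497, 0.868, -0.001], [-0.002, 0.001, -1.0]]
force: [-0.1, 0.4, 6.0]
opening: 0.0079
```

Call:
apply_moves:
  motion:
    - {"dx": 0, "dy": 0, "dz": -0.2, "rx": 0, "ry": 0, "rz": 0}
    - {"dx": 0, "dy": 0, "dz": -0.4, "rx": 0, "ry": 0, "rz": 0}
    - {"dx": 0, "dy": 0, "dz": -0.6, "rx": 0, "ry": 0, "rz": 0}
    - {"dx": 0, "dy": 0, "dz": -0.7, "rx": 0, "ry": 0, "rz": 0}
    - {"dx": 0, "dy": 0, "dz": -0.7, "rx": 0, "ry": 0, "rz": 0}
    - {"dx": 0, "dy": 0, "dz": -0.7, "rx": 0, "ry": 0, "rz": 0}
    - {"dx": 0, "dy": 0, "dz": -0.7, "rx": 0, "ry": 0, "rz": 0}

```text
time: 31.83
ee_pos: [0.4345, -0.047, 0.139]
tcp_rot: [[-0.868, 0.497, -0.002], [0.497, 0.868, 0.001], [0.002, -0.001, -1.0]]
force: [-0.4, -0.3, -0.5]
opening: 0.0079
```

```bash
python3 - <<'E'
from plan import *; from tgt import *
print(cur()); x,y=tw(-8,-21.0); print(x,y)
plan([(x,y,.13,.45)])
E
```

```text
[np.float64(0.43448253031575584), np.float64(-0.04701435847082185), np.float64(0.13902049563677663), 60.188943766085785]
0.6410651786575047 -0.039762183517650276
n=5 dx -0.585 dy 0.363 dz 0.03 rz 0.1659 ->  (part)
n=5 dx -0.327 dy 0.607 dz 0.03 rz 0.166 ->  [ 0.641 -0.04   0.13   0.45 ]
```

Call:
apply_moves:
  motion:
    - {"dx": -0.585, "dy": 0.363, "dz": 0.03, "rx": 0, "ry": 0, "rz": 0.1659}
    - {"dx": -0.585, "dy": 0.363, "dz": 0.03, "rx": 0, "ry": 0, "rz": 0.1659}
    - {"dx": -0.585, "dy": 0.363, "dz": 0.03, "rx": 0, "ry": 0, "rz": 0.1659}
    - {"dx": -0.585, "dy": 0.363, "dz": 0.03, "rx": 0, "ry": 0, "rz": 0.1659}
    - {"dx": -0.585, "dy": 0.363, "dz": 0.03, "rx": 0, "ry": 0, "rz": 0.1659}

```text
time: 32.25
ee_pos: [0.5381, -0.0433, 0.1331]
tcp_rot: [[-0.503, 0.864, -0.005], [0.864, 0.503, 0.001], [0.003, -0.004, -1.0]]
force: [-0.3, 0.7, -0.7]
opening: 0.0085
```

Call:
apply_moves:
  motion:
    - {"dx": -0.327, "dy": 0.607, "dz": 0.03, "rx": 0, "ry": 0, "rz": 0.166}
    - {"dx": -0.327, "dy": 0.607, "dz": 0.03, "rx": 0, "ry": 0, "rz": 0.166}
    - {"dx": -0.327, "dy": 0.607, "dz": 0.03, "rx": 0, "ry": 0, "rz": 0.166}
    - {"dx": -0.327, "dy": 0.607, "dz": 0.03, "rx": 0, "ry": 0, "rz": 0.166}
    - {"dx": -0.327, "dy": 0.607, "dz": 0.03, "rx": 0, "ry": 0, "rz": 0.166}
    - {"dx": -0.327, "dy": 0.607, "dz": 0.03, "rx": 0, "ry": 0, "rz": 0.166}
    - {"dx": -0.327, "dy": 0.607, "dz": 0.03, "rx": 0, "ry": 0, "rz": 0.166}

```text
time: 32.83
ee_pos: [0.6406, -0.0399, 0.1303]
tcp_rot: [[-0.011, 1.0, -0.002], [1.0, 0.011, 0.0], [0.0, -0.002, -1.0]]
force: [0.1, 0.2, -0.9]
opening: 0.0084
```

Call:
apply_moves:
  motion:
    - {"dx": 0, "dy": 0, "dz": 0, "rx": 0, "ry": 0, "rz": 0}
    - {"dx": 0, "dy": 0, "dz": 0, "rx": 0, "ry": 0, "rz": 0}
    - {"dx": 0, "dy": 0, "dz": 0, "rx": 0, "ry": 0, "rz": 0}
    - {"dx": 0, "dy": 0, "dz": 0, "rx": 0, "ry": 0, "rz": 0}
    - {"dx": 0, "dy": 0, "dz": 0, "rx": 0, "ry": 0, "rz": 0}
    - {"dx": 0, "dy": 0, "dz": 0, "rx": 0, "ry": 0, "rz": 0}

```text
time: 33.33
ee_pos: [0.642, -0.04, 0.1317]
tcp_rot: [[-0.008, 1.0, 0.0], [1.0, 0.008, -0.0], [-0.0, 0.0, -1.0]]
force: [1.0, 0.4, -0.5]
opening: 0.0084
```

```bash
python3 - <<'E'
from plan import *; from tgt import *
print(cur(),state()["opening"]); x,y=tw(-8,-21)
plan([(x,y,.0485,.45)])
E
```

```text
[np.float64(0.6419938685133848), np.float64(-0.03995870608748243), np.float64(0.1316550402928994), 0.4658508009738862] 0.008381829252208602
n=3 dx 0.001 dy -0.006 dz 0.554 rz 0.0001 ->  [ 0.641 -0.04   0.048  0.45 ]
```

Call:
apply_moves:
  motion:
    - {"dx": 0, "dy": -0.005, "dz": 0.2, "rx": 0, "ry": 0, "rz": 0}
    - {"dx": 0, "dy": -0.005, "dz": 0.36, "rx": 0, "ry": 0, "rz": 0}
    - {"dx": 0, "dy": -0.005, "dz": 0.46, "rx": 0, "ry": 0, "rz": 0}
    - {"dx": 0, "dy": -0.005, "dz": 0.51, "rx": 0, "ry": 0, "rz": 0}
    - {"dx": 0, "dy": -0.005, "dz": 0.545, "rx": 0, "ry": 0, "rz": 0}
    - {"dx": 0, "dy": -0.005, "dz": 0.552, "rx": 0, "ry": 0, "rz": 0}
    - {"dx": 0, "dy": -0.005, "dz": 0.552, "rx": 0, "ry": 0, "rz": 0}
    - {"dx": 0, "dy": -0.005, "dz": 0.552, "rx": 0, "ry": 0, "rz": 0}

```text
time: 34.0
ee_pos: [0.6423, -0.0401, 0.05]
tcp_rot: [[-0.008, 1.0, 0.002], [1.0, 0.008, -0.0], [-0.0, 0.002, -1.0]]
force: [-1.2, -1.1, 4.2]
opening: 0.0084
```

Call:
apply_moves:
  motion:
    - {"dx": 0, "dy": 0, "dz": 0, "rx": 0, "ry": 0, "rz": 0}
    - {"dx": 0, "dy": 0, "dz": 0, "rx": 0, "ry": 0, "rz": 0}
    - {"dx": 0, "dy": 0, "dz": 0, "rx": 0, "ry": 0, "rz": 0}
    - {"dx": 0, "dy": 0, "dz": 0, "rx": 0, "ry": 0, "rz": 0}
  fingers: 0.3

```text
time: 34.33
ee_pos: [0.6408, -0.0399, 0.0481]
tcp_rot: [[-0.008, 1.0, -0.001], [1.0, 0.008, 0.0], [0.0, -0.001, -1.0]]
force: [-0.0, 0.1, -0.2]
opening: 0.0303
```

Call:
apply_moves:
  motion:
    - {"dx": 0, "dy": 0, "dz": -0.3, "rx": 0, "ry": 0, "rz": 0}
    - {"dx": 0, "dy": 0, "dz": -0.6, "rx": 0, "ry": 0, "rz": 0}
    - {"dx": 0, "dy": 0, "dz": -0.6, "rx": 0, "ry": 0, "rz": 0}
    - {"dx": 0, "dy": 0, "dz": -0.6, "rx": 0, "ry": 0, "rz": 0}
    - {"dx": 0, "dy": 0, "dz": -0.6, "rx": 0, "ry": 0, "rz": 0}

```text
time: 34.75
ee_pos: [0.6415, -0.04, 0.1393]
tcp_rot: [[-0.008, 1.0, 0.001], [1.0, 0.008, -0.0], [-0.0, 0.001, -1.0]]
force: [0.2, -0.1, -0.6]
opening: 0.0295
```

```bash
python3 - <<'E'
from see import *
for n in("top","scene"): save("s_"+n,snapshot(n)[0])
see("x",["square"],[(.494,-.101)],.003,[.3,.7,1.1],shots=False)
im=cv2.imread("pics/s_scene.png"); im2=cv2.imread("pics/s_top.png"); o=[]
for i,n in((im,"scene"),(im2,"top")):
    u,v=proj(n,[[.494,-.101,.015]])[0].astype(int); o.append(cv2.resize(i[v-20:v+20,u-25:u+25],(375,300),interpolation=cv2.INTER_CUBIC))
    u,v=proj(n,[[.648,-.02,.02]])[0].astype(int); o.append(cv2.resize(i[v-45:v+45,u-56:u+56],(375,300),interpolation=cv2.INTER_CUBIC))
cv2.imwrite("pics/v8.png",np.vstack([np.hstack(o[:2]),np.hstack(o[2:])]))
print(cur())
E
```

```text
square ['scene'] [0.903] [ 0.4948 -0.101 ] 49.6
[np.float64(0.6399216281824874), np.float64(-0.03978708150423987), np.float64(0.1362347151756885), 0.44537648119931994]
```

View pics/v8.png

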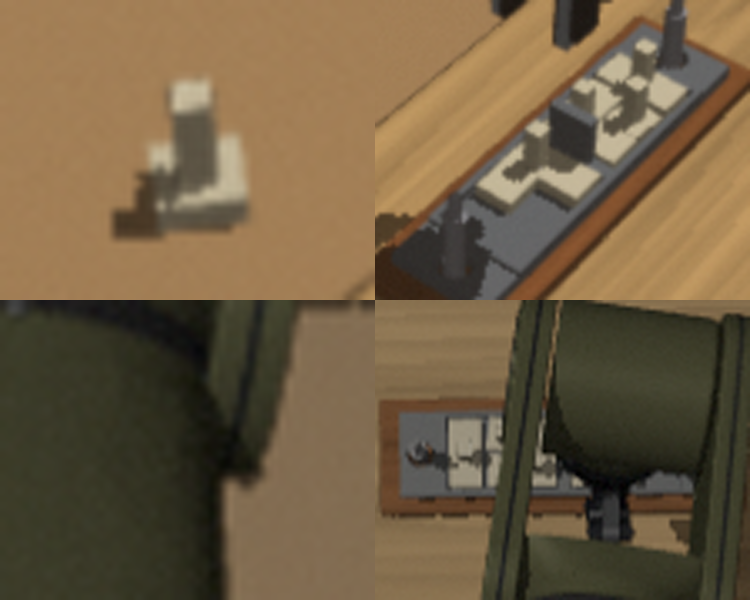

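```bash
python3 - <<'E'
from plan import *
plan([(.4942,-.1008,.09,-40)])
E
```

```text
n=6 dx -0.399 dy -0.975 dz 0.308 rz 0.2247 ->  [  0.494  -0.101   0.09  -40.   ]
```

Call:
apply_moves:
  motion:
    - {"dx": -0.399, "dy": -0.975, "dz": 0.3, "rx": 0, "ry": 0, "rz": 0.2247}
    - {"dx": -0.399, "dy": -0.975, "dz": 0.3, "rx": 0, "ry": 0, "rz": 0.2247}
    - {"dx": -0.399, "dy": -0.975, "dz": 0.3, "rx": 0, "ry": 0, "rz": 0.2247}
    - {"dx": -0.399, "dy": -0.975, "dz": 0.3, "rx": 0, "ry": 0, "rz": 0.2247}
    - {"dx": -0.399, "dy": -0.975, "dz": 0.3, "rx": 0, "ry": 0, "rz": 0.2247}
    - {"dx": -0.399, "dy": -0.975, "dz": 0.3, "rx": 0, "ry": 0, "rz": 0.2247}
    - {"dx": -0.399, "dy": -0.975, "dz": 0.3, "rx": 0, "ry": 0, "rz": 0.2247}
    - {"dx": -0.399, "dy": -0.975, "dz": 0.3, "rx": 0, "ry": 0, "rz": 0.2247}
  fingers: 0.1

```text
time: 35.62
ee_pos: [0.495, -0.1009, 0.0929]
tcp_rot: [[0.641, 0.767, -0.001], [0.767, -0.641, 0.0], [-0.001, -0.001, -1.0]]
force: [-0.1, 0.2, -0.1]
opening: 0.0385
```

Call:
apply_moves:
  motion:
    - {"dx": 0, "dy": 0, "dz": 0, "rx": 0, "ry": 0, "rz": 0}
    - {"dx": 0, "dy": 0, "dz": 0, "rx": 0, "ry": 0, "rz": 0}
    - {"dx": 0, "dy": 0, "dz": 0, "rx": 0, "ry": 0, "rz": 0}
    - {"dx": 0, "dy": 0, "dz": 0, "rx": 0, "ry": 0, "rz": 0}
    - {"dx": 0, "dy": 0, "dz": 0, "rx": 0, "ry": 0, "rz": 0}
    - {"dx": 0, "dy": 0, "dz": 0, "rx": 0, "ry": 0, "rz": 0}

```text
time: 36.12
ee_pos: [0.4956, -0.1009, 0.0938]
tcp_rot: [[0.642, 0.766, 0.0], [0.766, -0.642, -0.0], [0.0, 0.0, -1.0]]
force: [1.1, 0.6, -0.7]
opening: 0.0388
```

```bash
python3 - <<'E'
from see import *
print(cur())
for n in("top","scene"): save("r_"+n,snapshot(n)[0])
see("x",["square"],[(.494,-.101)],.003,[.5,.7,.9],shots=False)
see("x",["ell"],[(.641,-.0398)],.016,[-1.57],shots=False)
see("x",["bar"],[(.4355,-.153)],.003,[1.57],shots=False)
plan([(.4942,-.1008,.035,-40)])
E
```

```text
[np.float64(0.495630214020848), np.float64(-0.10088723900232606), np.float64(0.09376382734274755), -39.97138655811124]
square ['scene'] [0.876] [ 0.4951 -0.101 ] 50.2
ell ['top', 'scene'] [0.854 0.927] [ 0.6413 -0.0394] -87.9
bar ['scene'] [0.919] [ 0.4354 -0.152 ] 88.7
n=2 dx -0.005 dy -0.007 dz 0.392 rz 0.0 ->  [ 4.94e-01 -1.01e-01  3.50e-02 -4.00e+01]
```

Call:
apply_moves:
  motion:
    - {"dx": -0.003, "dy": -0.004, "dz": 0.15, "rx": 0, "ry": 0, "rz": 0}
    - {"dx": -0.003, "dy": -0.004, "dz": 0.3, "rx": 0, "ry": 0, "rz": 0}
    - {"dx": -0.003, "dy": -0.004, "dz": 0.392, "rx": 0, "ry": 0, "rz": 0}
    - {"dx": -0.003, "dy": -0.004, "dz": 0.392, "rx": 0, "ry": 0, "rz": 0}
    - {"dx": -0.003, "dy": -0.004, "dz": 0.392, "rx": 0, "ry": 0, "rz": 0}

```text
time: 36.93
ee_pos: [0.4941, -0.1007, 0.0343]
tcp_rot: [[0.643, 0.766, -0.002], [0.766, -0.643, 0.001], [-0.001, -0.002, -1.0]]
force: [0.7, -1.2, -0.3]
opening: 0.0383
```

Call:
apply_moves:
  motion:
    - {"dx": 0, "dy": 0, "dz": 0, "rx": 0, "ry": 0, "rz": 0}
    - {"dx": 0, "dy": 0, "dz": 0, "rx": 0, "ry": 0, "rz": 0}
    - {"dx": 0, "dy": 0, "dz": 0, "rx": 0, "ry": 0, "rz": 0}
    - {"dx": 0, "dy": 0, "dz": 0, "rx": 0, "ry": 0, "rz": 0}
    - {"dx": 0, "dy": 0, "dz": 0, "rx": 0, "ry": 0, "rz": 0}
  fingers: 1

```text
time: 37.35
ee_pos: [0.4961, -0.1013, 0.0366]
tcp_rot: [[0.643, 0.766, 0.003], [0.766, -0.643, -0.001], [0.001, 0.003, -1.0]]
force: [-0.1, -0.3, 6.3]
opening: 0.0082
```

Call:
apply_moves:
  motion:
    - {"dx": 0, "dy": 0, "dz": -0.2, "rx": 0, "ry": 0, "rz": 0}
    - {"dx": 0, "dy": 0, "dz": -0.4, "rx": 0, "ry": 0, "rz": 0}
    - {"dx": 0, "dy": 0, "dz": -0.6, "rx": 0, "ry": 0, "rz": 0}
    - {"dx": 0, "dy": 0, "dz": -0.65, "rx": 0, "ry": 0, "rz": 0}
    - {"dx": 0, "dy": 0, "dz": -0.65, "rx": 0, "ry": 0, "rz": 0}
    - {"dx": 0, "dy": 0, "dz": -0.65, "rx": 0, "ry": 0, "rz": 0}
    - {"dx": 0, "dy": 0, "dz": -0.65, "rx": 0, "ry": 0, "rz": 0}

```text
time: 37.93
ee_pos: [0.4934, -0.1005, 0.1303]
tcp_rot: [[0.643, 0.766, -0.003], [0.766, -0.643, 0.001], [-0.001, -0.003, -1.0]]
force: [-0.2, 0.1, 0.4]
opening: 0.0082
```

```bash
python3 - <<'E'
from plan import *; from tgt import *
print(cur()); x,y=tw(12,-41.5); print(x,y)
plan([(x,y,.13,.45)])
E
```

```text
[np.float64(0.49342161600061374), np.float64(-0.10049090098690629), np.float64(0.13031674540690977), -39.99898545380823]
0.661225566778619 -0.060104473231594235
n=6 dx 0.925 dy 0.684 dz 0.002 rz -0.2247 ->  [ 0.661 -0.06   0.13   0.45 ]
```

Call:
apply_moves:
  motion:
    - {"dx": 0.925, "dy": 0.684, "dz": 0, "rx": 0, "ry": 0, "rz": -0.2247}
    - {"dx": 0.925, "dy": 0.684, "dz": 0, "rx": 0, "ry": 0, "rz": -0.2247}
    - {"dx": 0.925, "dy": 0.684, "dz": 0, "rx": 0, "ry": 0, "rz": -0.2247}
    - {"dx": 0.925, "dy": 0.684, "dz": 0, "rx": 0, "ry": 0, "rz": -0.2247}
    - {"dx": 0.925, "dy": 0.684, "dz": 0, "rx": 0, "ry": 0, "rz": -0.2247}
    - {"dx": 0.925, "dy": 0.684, "dz": 0, "rx": 0, "ry": 0, "rz": -0.2247}
    - {"dx": 0.925, "dy": 0.684, "dz": 0, "rx": 0, "ry": 0, "rz": -0.2247}
    - {"dx": 0.925, "dy": 0.684, "dz": 0, "rx": 0, "ry": 0, "rz": -0.2247}

```text
time: 38.6
ee_pos: [0.6613, -0.0603, 0.1296]
tcp_rot: [[-0.006, 1.0, -0.004], [1.0, 0.006, 0.001], [0.001, -0.004, -1.0]]
force: [0.5, -0.2, -1.0]
opening: 0.0082
```

Call:
apply_moves:
  motion:
    - {"dx": 0, "dy": 0, "dz": 0, "rx": 0, "ry": 0, "rz": 0}
    - {"dx": 0, "dy": 0, "dz": 0, "rx": 0, "ry": 0, "rz": 0}
    - {"dx": 0, "dy": 0, "dz": 0, "rx": 0, "ry": 0, "rz": 0}
    - {"dx": 0, "dy": 0, "dz": 0, "rx": 0, "ry": 0, "rz": 0}
    - {"dx": 0, "dy": 0, "dz": 0, "rx": 0, "ry": 0, "rz": 0}
    - {"dx": 0, "dy": 0, "dz": 0, "rx": 0, "ry": 0, "rz": 0}

```text
time: 39.1
ee_pos: [0.6625, -0.0606, 0.1327]
tcp_rot: [[-0.007, 1.0, 0.0], [1.0, 0.007, -0.0], [-0.0, 0.0, -1.0]]
force: [0.1, -0.2, 0.2]
opening: 0.0083
```

```bash
python3 - <<'E'
from plan import *; from tgt import *
print(cur(),state()["opening"]); x,y=tw(12,-41.5)
plan([(x,y,.0485,.45)])
E
```

```text
[np.float64(0.6624630929423061), np.float64(-0.06064100228390378), np.float64(0.1326938995473838), 0.4275559116271252] 0.008326421061803483
n=3 dx 0.004 dy -0.008 dz 0.561 rz -0.0001 ->  [ 0.661 -0.06   0.048  0.45 ]
```

Call:
apply_moves:
  motion:
    - {"dx": 0.002, "dy": -0.005, "dz": 0.2, "rx": 0, "ry": 0, "rz": 0}
    - {"dx": 0.002, "dy": -0.005, "dz": 0.36, "rx": 0, "ry": 0, "rz": 0}
    - {"dx": 0.002, "dy": -0.005, "dz": 0.46, "rx": 0, "ry": 0, "rz": 0}
    - {"dx": 0.002, "dy": -0.005, "dz": 0.51, "rx": 0, "ry": 0, "rz": 0}
    - {"dx": 0.002, "dy": -0.005, "dz": 0.545, "rx": 0, "ry": 0, "rz": 0}
    - {"dx": 0.002, "dy": -0.005, "dz": 0.561, "rx": 0, "ry": 0, "rz": 0}
    - {"dx": 0.002, "dy": -0.005, "dz": 0.561, "rx": 0, "ry": 0, "rz": 0}
    - {"dx": 0.002, "dy": -0.005, "dz": 0.561, "rx": 0, "ry": 0, "rz": 0}

```text
time: 39.77
ee_pos: [0.6622, -0.0604, 0.0496]
tcp_rot: [[-0.008, 1.0, 0.001], [1.0, 0.008, -0.0], [-0.0, 0.001, -1.0]]
force: [-2.6, 0.4, 5.5]
opening: 0.0082
```

Call:
apply_moves:
  motion:
    - {"dx": 0, "dy": 0, "dz": 0, "rx": 0, "ry": 0, "rz": 0}
    - {"dx": 0, "dy": 0, "dz": 0, "rx": 0, "ry": 0, "rz": 0}
    - {"dx": 0, "dy": 0, "dz": 0, "rx": 0, "ry": 0, "rz": 0}
    - {"dx": 0, "dy": 0, "dz": 0, "rx": 0, "ry": 0, "rz": 0}
  fingers: 0.3

```text
time: 40.1
ee_pos: [0.6616, -0.0602, 0.048]
tcp_rot: [[-0.008, 1.0, -0.0], [1.0, 0.008, 0.0], [0.0, -0.0, -1.0]]
force: [-0.3, 0.5, 0.4]
opening: 0.0301
```

Call:
apply_moves:
  motion:
    - {"dx": 0, "dy": 0, "dz": -0.3, "rx": 0, "ry": 0, "rz": 0}
    - {"dx": 0, "dy": 0, "dz": -0.6, "rx": 0, "ry": 0, "rz": 0}
    - {"dx": 0, "dy": 0, "dz": -0.6, "rx": 0, "ry": 0, "rz": 0}
    - {"dx": 0, "dy": 0, "dz": -0.6, "rx": 0, "ry": 0, "rz": 0}
    - {"dx": 0, "dy": 0, "dz": -0.6, "rx": 0, "ry": 0, "rz": 0}

```text
time: 40.52
ee_pos: [0.6621, -0.0603, 0.139]
tcp_rot: [[-0.008, 1.0, 0.002], [1.0, 0.008, -0.0], [-0.0, 0.002, -1.0]]
force: [-0.2, -0.4, -0.5]
opening: 0.0301
```

```bash
python3 - <<'E'
from plan import *
print(cur())
plan([(.4354,-.1524,.09,-91.3)])
E
```

```text
[np.float64(0.6621358993824193), np.float64(-0.060323786591923986), np.float64(0.13897732016651332), 0.4513071645421309]
n=7 dx -0.301 dy -0.758 dz 0.163 rz 0.2549 ->  (part)
n=7 dx -0.754 dy -0.312 dz 0.164 rz 0.2548 ->  [ 4.35e-01 -1.52e-01  9.00e-02 -9.13e+01]
```

Call:
apply_moves:
  motion:
    - {"dx": -0.301, "dy": -0.758, "dz": 0.163, "rx": 0, "ry": 0, "rz": 0.2549}
    - {"dx": -0.301, "dy": -0.758, "dz": 0.163, "rx": 0, "ry": 0, "rz": 0.2549}
    - {"dx": -0.301, "dy": -0.758, "dz": 0.163, "rx": 0, "ry": 0, "rz": 0.2549}
    - {"dx": -0.301, "dy": -0.758, "dz": 0.163, "rx": 0, "ry": 0, "rz": 0.2549}
    - {"dx": -0.301, "dy": -0.758, "dz": 0.163, "rx": 0, "ry": 0, "rz": 0.2549}
    - {"dx": -0.301, "dy": -0.758, "dz": 0.163, "rx": 0, "ry": 0, "rz": 0.2549}
    - {"dx": -0.301, "dy": -0.758, "dz": 0.163, "rx": 0, "ry": 0, "rz": 0.2549}
  fingers: 0.1

```text
time: 41.1
ee_pos: [0.5464, -0.106, 0.111]
tcp_rot: [[0.716, 0.698, -0.005], [0.698, -0.716, 0.001], [-0.002, -0.004, -1.0]]
force: [-0.2, -1.0, 0.8]
opening: 0.0388
```

Call:
apply_moves:
  motion:
    - {"dx": -0.754, "dy": -0.312, "dz": 0.164, "rx": 0, "ry": 0, "rz": 0.2548}
    - {"dx": -0.754, "dy": -0.312, "dz": 0.164, "rx": 0, "ry": 0, "rz": 0.2548}
    - {"dx": -0.754, "dy": -0.312, "dz": 0.164, "rx": 0, "ry": 0, "rz": 0.2548}
    - {"dx": -0.754, "dy": -0.312, "dz": 0.164, "rx": 0, "ry": 0, "rz": 0.2548}
    - {"dx": -0.754, "dy": -0.312, "dz": 0.164, "rx": 0, "ry": 0, "rz": 0.2548}
    - {"dx": -0.754, "dy": -0.312, "dz": 0.164, "rx": 0, "ry": 0, "rz": 0.2548}
    - {"dx": -0.754, "dy": -0.312, "dz": 0.164, "rx": 0, "ry": 0, "rz": 0.2548}
    - {"dx": -0.754, "dy": -0.312, "dz": 0.164, "rx": 0, "ry": 0, "rz": 0.2548}

```text
time: 41.77
ee_pos: [0.4333, -0.1517, 0.0869]
tcp_rot: [[1.0, -0.024, -0.004], [-0.024, -1.0, 0.002], [-0.004, -0.002, -1.0]]
force: [0.3, -0.3, 0.1]
opening: 0.0383
```

Call:
apply_moves:
  motion:
    - {"dx": 0, "dy": 0, "dz": 0, "rx": 0, "ry": 0, "rz": 0}
    - {"dx": 0, "dy": 0, "dz": 0, "rx": 0, "ry": 0, "rz": 0}
    - {"dx": 0, "dy": 0, "dz": 0, "rx": 0, "ry": 0, "rz": 0}
    - {"dx": 0, "dy": 0, "dz": 0, "rx": 0, "ry": 0, "rz": 0}

```text
time: 42.1
ee_pos: [0.4349, -0.1522, 0.0889]
tcp_rot: [[1.0, -0.022, -0.001], [-0.022, -1.0, 0.0], [-0.001, -0.0, -1.0]]
force: [-1.0, -0.4, -0.3]
opening: 0.0386
```

```bash
python3 - <<'E'
from see import *
print(cur())
for n in("top","scene"): save("q_"+n,snapshot(n)[0])
see("x",["square"],[(.6616,-.0602),(.6604,.0203)],.016,[0],shots=False)
see("x",["bar"],[(.4355,-.153)],.003,[1.57],shots=False)
see("x",["keeper"],[(.486,-.2935)],0,[-1.4],shots=False)
plan([(.4354,-.1524,.035,-91.3)])
E
```

```text
[np.float64(0.4348892990154471), np.float64(-0.15219171573800785), np.float64(0.08888276516508134), -91.25747712948554]
square ['top'] [0.593] [ 0.6586 -0.0595] -0.8
square ['top', 'scene'] [0.899 0.795] [0.6604 0.0226] -0.5
bar ['scene'] [0.925] [ 0.4346 -0.152 ] 89.3
keeper ['top', 'scene'] [0.828 0.972] [ 0.4855 -0.2935] -80.5
n=2 dx 0.002 dy 0.0 dz 0.362 rz 0.0001 ->  [ 4.35e-01 -1.52e-01  3.50e-02 -9.13e+01]
```

Call:
apply_moves:
  motion:
    - {"dx": 0, "dy": 0, "dz": 0.15, "rx": 0, "ry": 0, "rz": 0}
    - {"dx": 0, "dy": 0, "dz": 0.28, "rx": 0, "ry": 0, "rz": 0}
    - {"dx": 0, "dy": 0, "dz": 0.36, "rx": 0, "ry": 0, "rz": 0}
    - {"dx": 0, "dy": 0, "dz": 0.36, "rx": 0, "ry": 0, "rz": 0}
    - {"dx": 0, "dy": 0, "dz": 0.36, "rx": 0, "ry": 0, "rz": 0}

```text
time: 42.92
ee_pos: [0.4345, -0.1521, 0.0347]
tcp_rot: [[1.0, -0.023, -0.001], [-0.023, -1.0, 0.001], [-0.001, -0.001, -1.0]]
force: [-0.4, -0.7, -0.2]
opening: 0.0382
```

Call:
apply_moves:
  motion:
    - {"dx": 0, "dy": 0, "dz": 0, "rx": 0, "ry": 0, "rz": 0}
    - {"dx": 0, "dy": 0, "dz": 0, "rx": 0, "ry": 0, "rz": 0}
    - {"dx": 0, "dy": 0, "dz": 0, "rx": 0, "ry": 0, "rz": 0}
    - {"dx": 0, "dy": 0, "dz": 0, "rx": 0, "ry": 0, "rz": 0}
    - {"dx": 0, "dy": 0, "dz": 0, "rx": 0, "ry": 0, "rz": 0}
  fingers: 1

```text
time: 43.33
ee_pos: [0.4362, -0.1529, 0.0367]
tcp_rot: [[1.0, -0.023, 0.002], [-0.023, -1.0, -0.001], [0.003, 0.001, -1.0]]
force: [0.1, -0.8, 5.9]
opening: 0.0084
```

Call:
apply_moves:
  motion:
    - {"dx": 0, "dy": 0, "dz": -0.2, "rx": 0, "ry": 0, "rz": 0}
    - {"dx": 0, "dy": 0, "dz": -0.4, "rx": 0, "ry": 0, "rz": 0}
    - {"dx": 0, "dy": 0, "dz": -0.6, "rx": 0, "ry": 0, "rz": 0}
    - {"dx": 0, "dy": 0, "dz": -0.65, "rx": 0, "ry": 0, "rz": 0}
    - {"dx": 0, "dy": 0, "dz": -0.65, "rx": 0, "ry": 0, "rz": 0}
    - {"dx": 0, "dy": 0, "dz": -0.65, "rx": 0, "ry": 0, "rz": 0}
    - {"dx": 0, "dy": 0, "dz": -0.65, "rx": 0, "ry": 0, "rz": 0}

```text
time: 43.92
ee_pos: [0.4338, -0.1517, 0.1307]
tcp_rot: [[1.0, -0.023, -0.003], [-0.023, -1.0, 0.002], [-0.003, -0.001, -1.0]]
force: [0.0, 1.0, -0.7]
opening: 0.0084
```

```bash
python3 - <<'E'
from plan import *; from tgt import *
print(cur(),state()["opening"]); x,y=tw(0,-65.7); print(x,y)
plan([(x,y,.135,.45)])
E
```

```text
[np.float64(0.43379008035357824), np.float64(-0.1517413178349698), np.float64(0.13068774714839496), -91.29754047592415] 0.008432819993750368
0.6494160012883884 -0.08439797365726268
n=7 dx 0.713 dy -0.241 dz -0.014 rz -0.2549 ->  (part)
n=7 dx 0.67 dy 0.345 dz -0.015 rz -0.2548 ->  [ 0.649 -0.084  0.135  0.45 ]
```

Call:
apply_moves:
  motion:
    - {"dx": 0.713, "dy": -0.241, "dz": -0.014, "rx": 0, "ry": 0, "rz": -0.2549}
    - {"dx": 0.713, "dy": -0.241, "dz": -0.014, "rx": 0, "ry": 0, "rz": -0.2549}
    - {"dx": 0.713, "dy": -0.241, "dz": -0.014, "rx": 0, "ry": 0, "rz": -0.2549}
    - {"dx": 0.713, "dy": -0.241, "dz": -0.014, "rx": 0, "ry": 0, "rz": -0.2549}
    - {"dx": 0.713, "dy": -0.241, "dz": -0.014, "rx": 0, "ry": 0, "rz": -0.2549}
    - {"dx": 0.713, "dy": -0.241, "dz": -0.014, "rx": 0, "ry": 0, "rz": -0.2549}
    - {"dx": 0.713, "dy": -0.241, "dz": -0.014, "rx": 0, "ry": 0, "rz": -0.2549}

```text
time: 44.5
ee_pos: [0.5415, -0.118, 0.1317]
tcp_rot: [[0.708, 0.706, -0.005], [0.706, -0.708, 0.002], [-0.002, -0.005, -1.0]]
force: [-0.6, 0.5, -0.7]
opening: 0.0083
```

Call:
apply_moves:
  motion:
    - {"dx": 0.67, "dy": 0.345, "dz": -0.015, "rx": 0, "ry": 0, "rz": -0.2548}
    - {"dx": 0.67, "dy": 0.345, "dz": -0.015, "rx": 0, "ry": 0, "rz": -0.2548}
    - {"dx": 0.67, "dy": 0.345, "dz": -0.015, "rx": 0, "ry": 0, "rz": -0.2548}
    - {"dx": 0.67, "dy": 0.345, "dz": -0.015, "rx": 0, "ry": 0, "rz": -0.2548}
    - {"dx": 0.67, "dy": 0.345, "dz": -0.015, "rx": 0, "ry": 0, "rz": -0.2548}
    - {"dx": 0.67, "dy": 0.345, "dz": -0.015, "rx": 0, "ry": 0, "rz": -0.2548}
    - {"dx": 0.67, "dy": 0.345, "dz": -0.015, "rx": 0, "ry": 0, "rz": -0.2548}
    - {"dx": 0.67, "dy": 0.345, "dz": -0.015, "rx": 0, "ry": 0, "rz": -0.2548}

```text
time: 45.17
ee_pos: [0.6493, -0.0845, 0.1338]
tcp_rot: [[-0.009, 1.0, -0.005], [1.0, 0.009, 0.001], [0.001, -0.005, -1.0]]
force: [-0.3, -0.4, 0.1]
opening: 0.0081
```

Call:
apply_moves:
  motion:
    - {"dx": 0, "dy": 0, "dz": 0, "rx": 0, "ry": 0, "rz": 0}
    - {"dx": 0, "dy": 0, "dz": 0, "rx": 0, "ry": 0, "rz": 0}
    - {"dx": 0, "dy": 0, "dz": 0, "rx": 0, "ry": 0, "rz": 0}
    - {"dx": 0, "dy": 0, "dz": 0, "rx": 0, "ry": 0, "rz": 0}
    - {"dx": 0, "dy": 0, "dz": 0, "rx": 0, "ry": 0, "rz": 0}
    - {"dx": 0, "dy": 0, "dz": 0, "rx": 0, "ry": 0, "rz": 0}

```text
time: 45.67
ee_pos: [0.6507, -0.085, 0.1372]
tcp_rot: [[-0.008, 1.0, 0.0], [1.0, 0.008, 0.0], [0.0, 0.0, -1.0]]
force: [-0.0, -0.1, -0.4]
opening: 0.0082
```

```bash
python3 - <<'E'
from plan import *; from tgt import *
print(cur(),state()["opening"]); x,y=tw(0,-65.7)
im=snapshot("scene")[0]; u,v=proj("scene",[[.65,-.06,.06]])[0].astype(int)
save("v9",cv2.resize(im[v-65:v+65,u-80:u+80],None,fx=4,fy=4,interpolation=cv2.INTER_CUBIC))
plan([(x,y,.0485,.45)])
E
```

```text
[np.float64(0.6506939377331215), np.float64(-0.08495446010735212), np.float64(0.1371811455148568), 0.4313368131856796] 0.008247173796821577
n=3 dx 0.004 dy -0.009 dz 0.591 rz -0.0001 ->  [ 0.649 -0.084  0.048  0.45 ]
```

View pics/v9.png

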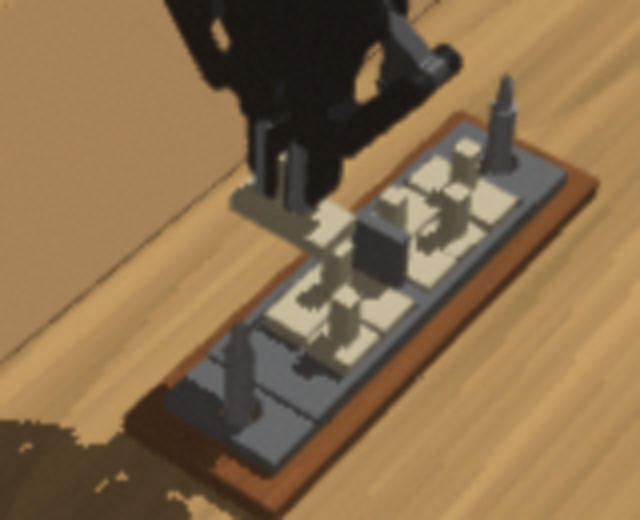

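Call:
apply_moves:
  motion:
    - {"dx": 0.002, "dy": -0.009, "dz": 0.2, "rx": 0, "ry": 0, "rz": 0}
    - {"dx": 0.002, "dy": -0.009, "dz": 0.36, "rx": 0, "ry": 0, "rz": 0}
    - {"dx": 0.002, "dy": -0.009, "dz": 0.48, "rx": 0, "ry": 0, "rz": 0}
    - {"dx": 0.002, "dy": -0.009, "dz": 0.54, "rx": 0, "ry": 0, "rz": 0}
    - {"dx": 0.002, "dy": -0.009, "dz": 0.575, "rx": 0, "ry": 0, "rz": 0}
    - {"dx": 0.002, "dy": -0.009, "dz": 0.588, "rx": 0, "ry": 0, "rz": 0}
    - {"dx": 0.002, "dy": -0.009, "dz": 0.588, "rx": 0, "ry": 0, "rz": 0}
    - {"dx": 0.002, "dy": -0.009, "dz": 0.588, "rx": 0, "ry": 0, "rz": 0}

```text
time: 46.38
ee_pos: [0.6508, -0.0849, 0.0518]
tcp_rot: [[-0.008, 1.0, 0.004], [1.0, 0.008, -0.001], [-0.001, 0.004, -1.0]]
force: [0.3, -0.9, -0.5]
opening: 0.008
```

Call:
apply_moves:
  motion:
    - {"dx": 0, "dy": 0, "dz": 0, "rx": 0, "ry": 0, "rz": 0}
    - {"dx": 0, "dy": 0, "dz": 0, "rx": 0, "ry": 0, "rz": 0}
    - {"dx": 0, "dy": 0, "dz": 0, "rx": 0, "ry": 0, "rz": 0}
    - {"dx": 0, "dy": 0, "dz": 0, "rx": 0, "ry": 0, "rz": 0}
  fingers: 0.3

```text
time: 46.72
ee_pos: [0.6491, -0.0846, 0.0485]
tcp_rot: [[-0.008, 1.0, -0.001], [1.0, 0.008, 0.0], [0.0, -0.001, -1.0]]
force: [-0.0, -0.8, -0.4]
opening: 0.0298
```

Call:
apply_moves:
  motion:
    - {"dx": 0, "dy": 0, "dz": -0.3, "rx": 0, "ry": 0, "rz": 0}
    - {"dx": 0, "dy": 0, "dz": -0.6, "rx": 0, "ry": 0, "rz": 0}
    - {"dx": 0, "dy": 0, "dz": -0.6, "rx": 0, "ry": 0, "rz": 0}
    - {"dx": 0, "dy": 0, "dz": -0.6, "rx": 0, "ry": 0, "rz": 0}
    - {"dx": 0, "dy": 0, "dz": -0.6, "rx": 0, "ry": 0, "rz": 0}

```text
time: 47.13
ee_pos: [0.6497, -0.0847, 0.1395]
tcp_rot: [[-0.008, 1.0, 0.001], [1.0, 0.008, -0.0], [-0.0, 0.001, -1.0]]
force: [-1.0, 0.2, -0.1]
opening: 0.0298
```

```bash
python3 - <<'E'
from plan import *
print(cur())
plan([(.486,-.2935,.10,-80.4)])
E
```

```text
[np.float64(0.6496511701232932), np.float64(-0.08467813133512918), np.float64(0.13945980110193143), 0.4522128815000088]
n=6 dx -0.692 dy -0.551 dz 0.132 rz 0.2246 ->  (part)
n=6 dx -0.884 dy 0.029 dz 0.131 rz 0.2246 ->  [  0.486  -0.294   0.1   -80.4  ]
```

Call:
apply_moves:
  motion:
    - {"dx": -0.692, "dy": -0.551, "dz": 0.132, "rx": 0, "ry": 0, "rz": 0.2246}
    - {"dx": -0.692, "dy": -0.551, "dz": 0.132, "rx": 0, "ry": 0, "rz": 0.2246}
    - {"dx": -0.692, "dy": -0.551, "dz": 0.132, "rx": 0, "ry": 0, "rz": 0.2246}
    - {"dx": -0.692, "dy": -0.551, "dz": 0.132, "rx": 0, "ry": 0, "rz": 0.2246}
    - {"dx": -0.692, "dy": -0.551, "dz": 0.132, "rx": 0, "ry": 0, "rz": 0.2246}
    - {"dx": -0.692, "dy": -0.551, "dz": 0.132, "rx": 0, "ry": 0, "rz": 0.2246}
  fingers: 0.1

```text
time: 47.63
ee_pos: [0.5649, -0.1894, 0.1158]
tcp_rot: [[0.648, 0.761, -0.005], [0.761, -0.648, 0.002], [-0.002, -0.005, -1.0]]
force: [0.3, -0.4, 0.2]
opening: 0.0386
```

Call:
apply_moves:
  motion:
    - {"dx": -0.884, "dy": 0.029, "dz": 0.131, "rx": 0, "ry": 0, "rz": 0.2246}
    - {"dx": -0.884, "dy": 0.029, "dz": 0.131, "rx": 0, "ry": 0, "rz": 0.2246}
    - {"dx": -0.884, "dy": 0.029, "dz": 0.131, "rx": 0, "ry": 0, "rz": 0.2246}
    - {"dx": -0.884, "dy": 0.029, "dz": 0.131, "rx": 0, "ry": 0, "rz": 0.2246}
    - {"dx": -0.884, "dy": 0.029, "dz": 0.131, "rx": 0, "ry": 0, "rz": 0.2246}
    - {"dx": -0.884, "dy": 0.029, "dz": 0.131, "rx": 0, "ry": 0, "rz": 0.2246}
    - {"dx": -0.884, "dy": 0.029, "dz": 0.131, "rx": 0, "ry": 0, "rz": 0.2246}
    - {"dx": -0.884, "dy": 0.029, "dz": 0.131, "rx": 0, "ry": 0, "rz": 0.2246}

```text
time: 48.3
ee_pos: [0.4845, -0.2928, 0.0973]
tcp_rot: [[0.986, 0.169, -0.003], [0.169, -0.986, 0.002], [-0.003, -0.003, -1.0]]
force: [0.0, -0.7, 0.5]
opening: 0.0387
```

Call:
apply_moves:
  motion:
    - {"dx": 0, "dy": 0, "dz": 0, "rx": 0, "ry": 0, "rz": 0}
    - {"dx": 0, "dy": 0, "dz": 0, "rx": 0, "ry": 0, "rz": 0}
    - {"dx": 0, "dy": 0, "dz": 0, "rx": 0, "ry": 0, "rz": 0}
    - {"dx": 0, "dy": 0, "dz": 0, "rx": 0, "ry": 0, "rz": 0}

```text
time: 48.63
ee_pos: [0.4857, -0.2932, 0.0994]
tcp_rot: [[0.986, 0.168, -0.0], [0.168, -0.986, 0.0], [-0.0, -0.0, -1.0]]
force: [0.5, 0.3, 0.8]
opening: 0.0384
```

```bash
python3 - <<'E'
from see import *
print(cur())
for n in("top","scene"): save("p_"+n,snapshot(n)[0])
see("x",["keeper"],[(.486,-.2935)],0,[-1.4],cams=("scene",),shots=False)
see("x",["bar"],[(.649,-.0845),(.648,.0474)],.016,[0],shots=False)
see("x",["square"],[(.6612,-.0602),(.6604,.021)],.016,[0],shots=False)
see("x",["ell"],[(.6413,-.0394)],.016,[-1.57],shots=False); see("x",["ell"],[(.6412,.0012)],.016,[0],shots=False)
u,v=proj("top",[[.648,-.02,.02]])[0].astype(int); u2,v2=proj("scene",[[.648,-.02,.02]])[0].astype(int)
o=[cv2.resize(cv2.imread(f"pics/p_{n}.png")[y-45:y+45,x-65:x+65],(433,300),interpolation=cv2.INTER_CUBIC) for n,x,y in(("top",u,v),("scene",u2,v2))]
cv2.imwrite("pics/v10.png",np.vstack(o))
plan([(.486,-.2935,.030,-80.4)])
E
```

```text
[np.float64(0.4857412737648251), np.float64(-0.29324879318523295), np.float64(0.09935575897469527), -80.34911864508369]
keeper ['scene'] [0.944] [ 0.4856 -0.2937] -80.5
bar ['top', 'scene'] [0.971 0.649] [ 0.6488 -0.0845] -0.4
bar ['top', 'scene'] [0.959 0.722] [0.6479 0.0476] 0.1
square ['scene'] [0.766] [ 0.6616 -0.0594] 5.7
ell ['top', 'scene'] [0.914 0.684] [ 0.6404 -0.039 ] -89.0
ell ['top', 'scene'] [0.778 0.579] [0.6418 0.0023] 3.6
n=2 dx 0.003 dy 0.0 dz 0.463 rz -0.0 ->  [ 4.86e-01 -2.94e-01  3.00e-02 -8.04e+01]
```

View pics/v10.png

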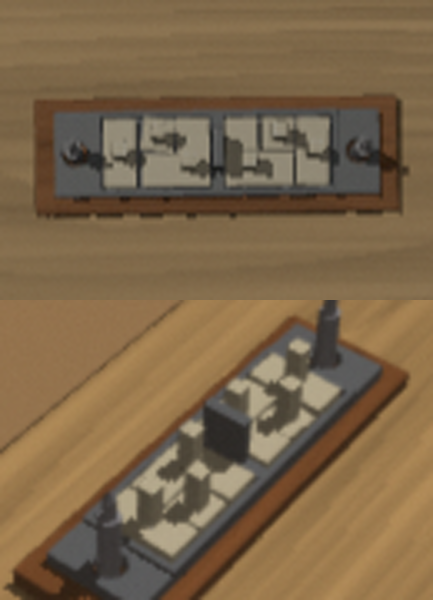

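Call:
apply_moves:
  motion:
    - {"dx": 0.002, "dy": 0, "dz": 0.15, "rx": 0, "ry": 0, "rz": 0}
    - {"dx": 0.002, "dy": 0, "dz": 0.3, "rx": 0, "ry": 0, "rz": 0}
    - {"dx": 0.002, "dy": 0, "dz": 0.42, "rx": 0, "ry": 0, "rz": 0}
    - {"dx": 0.002, "dy": 0, "dz": 0.463, "rx": 0, "ry": 0, "rz": 0}
    - {"dx": 0.002, "dy": 0, "dz": 0.463, "rx": 0, "ry": 0, "rz": 0}
    - {"dx": 0.002, "dy": 0, "dz": 0.463, "rx": 0, "ry": 0, "rz": 0}

```text
time: 49.68
ee_pos: [0.4861, -0.2935, 0.0302]
tcp_rot: [[0.986, 0.167, -0.0], [0.167, -0.986, 0.0], [-0.0, -0.0, -1.0]]
force: [-0.1, -0.2, 0.1]
opening: 0.0387
```

Call:
apply_moves:
  motion:
    - {"dx": 0, "dy": 0, "dz": 0, "rx": 0, "ry": 0, "rz": 0}
    - {"dx": 0, "dy": 0, "dz": 0, "rx": 0, "ry": 0, "rz": 0}
    - {"dx": 0, "dy": 0, "dz": 0, "rx": 0, "ry": 0, "rz": 0}
    - {"dx": 0, "dy": 0, "dz": 0, "rx": 0, "ry": 0, "rz": 0}
    - {"dx": 0, "dy": 0, "dz": 0, "rx": 0, "ry": 0, "rz": 0}
  fingers: 1

```text
time: 50.1
ee_pos: [0.487, -0.2943, 0.0317]
tcp_rot: [[0.986, 0.167, 0.002], [0.167, -0.986, -0.002], [0.002, 0.002, -1.0]]
force: [0.0, -0.7, 5.7]
opening: 0.0091
```

Call:
apply_moves:
  motion:
    - {"dx": 0, "dy": 0, "dz": -0.2, "rx": 0, "ry": 0, "rz": 0}
    - {"dx": 0, "dy": 0, "dz": -0.4, "rx": 0, "ry": 0, "rz": 0}
    - {"dx": 0, "dy": 0, "dz": -0.6, "rx": 0, "ry": 0, "rz": 0}
    - {"dx": 0, "dy": 0, "dz": -0.8, "rx": 0, "ry": 0, "rz": 0}
    - {"dx": 0, "dy": 0, "dz": -0.95, "rx": 0, "ry": 0, "rz": 0}
    - {"dx": 0, "dy": 0, "dz": -0.95, "rx": 0, "ry": 0, "rz": 0}
    - {"dx": 0, "dy": 0, "dz": -0.95, "rx": 0, "ry": 0, "rz": 0}
    - {"dx": 0, "dy": 0, "dz": -0.95, "rx": 0, "ry": 0, "rz": 0}

```text
time: 50.77
ee_pos: [0.4849, -0.2927, 0.1704]
tcp_rot: [[0.986, 0.167, -0.003], [0.167, -0.986, 0.002], [-0.002, -0.002, -1.0]]
force: [0.1, 0.1, -2.4]
opening: 0.0087
```

```bash
python3 - <<'E'
from plan import *
print(cur(),state()["opening"],state()["force"])
plan([(.53,-.15,.172,-40),(.648,-.0193,.172,.5)])
E
```

```text
[np.float64(0.4849366347900603), np.float64(-0.2926538924389582), np.float64(0.17043812682367696), -80.40473702016456] 0.008681437289901762 [ 0.07046476  0.10147381 -2.39359269]
n=6 dx 0.455 dy -0.888 dz -0.01 rz -0.2245 ->  [  0.53   -0.15    0.172 -40.   ]
n=4 dx 0.586 dy 0.021 dz -0.0 rz -0.1125 ->  (part)
n=4 dx 0.543 dy 0.223 dz -0.0 rz -0.1125 ->  [ 0.648 -0.019  0.172  0.5  ]
```

Call:
apply_moves:
  motion:
    - {"dx": 0.455, "dy": -0.888, "dz": -0.01, "rx": 0, "ry": 0, "rz": -0.2245}
    - {"dx": 0.455, "dy": -0.888, "dz": -0.01, "rx": 0, "ry": 0, "rz": -0.2245}
    - {"dx": 0.455, "dy": -0.888, "dz": -0.01, "rx": 0, "ry": 0, "rz": -0.2245}
    - {"dx": 0.455, "dy": -0.888, "dz": -0.01, "rx": 0, "ry": 0, "rz": -0.2245}
    - {"dx": 0.455, "dy": -0.888, "dz": -0.01, "rx": 0, "ry": 0, "rz": -0.2245}
    - {"dx": 0.455, "dy": -0.888, "dz": -0.01, "rx": 0, "ry": 0, "rz": -0.2245}

```text
time: 51.27
ee_pos: [0.5298, -0.1483, 0.1706]
tcp_rot: [[0.636, 0.772, -0.005], [0.772, -0.636, 0.002], [-0.002, -0.005, -1.0]]
force: [-0.6, -0.8, -1.7]
opening: 0.009
```

Call:
apply_moves:
  motion:
    - {"dx": 0.586, "dy": 0.021, "dz": 0, "rx": 0, "ry": 0, "rz": -0.1125}
    - {"dx": 0.586, "dy": 0.021, "dz": 0, "rx": 0, "ry": 0, "rz": -0.1125}
    - {"dx": 0.586, "dy": 0.021, "dz": 0, "rx": 0, "ry": 0, "rz": -0.1125}
    - {"dx": 0.586, "dy": 0.021, "dz": 0, "rx": 0, "ry": 0, "rz": -0.1125}

```text
time: 51.6
ee_pos: [0.5895, -0.0833, 0.1706]
tcp_rot: [[0.333, 0.943, -0.005], [0.943, -0.333, 0.001], [-0.0, -0.005, -1.0]]
force: [0.7, -0.0, -1.5]
opening: 0.0089
```

Call:
apply_moves:
  motion:
    - {"dx": 0.543, "dy": 0.223, "dz": 0, "rx": 0, "ry": 0, "rz": -0.1125}
    - {"dx": 0.543, "dy": 0.223, "dz": 0, "rx": 0, "ry": 0, "rz": -0.1125}
    - {"dx": 0.543, "dy": 0.223, "dz": 0, "rx": 0, "ry": 0, "rz": -0.1125}
    - {"dx": 0.543, "dy": 0.223, "dz": 0, "rx": 0, "ry": 0, "rz": -0.1125}
    - {"dx": 0.543, "dy": 0.223, "dz": 0, "rx": 0, "ry": 0, "rz": -0.1125}
    - {"dx": 0.543, "dy": 0.223, "dz": 0, "rx": 0, "ry": 0, "rz": -0.1125}
    - {"dx": 0.543, "dy": 0.223, "dz": 0, "rx": 0, "ry": 0, "rz": -0.1125}
    - {"dx": 0.543, "dy": 0.223, "dz": 0, "rx": 0, "ry": 0, "rz": -0.1125}

```text
time: 52.27
ee_pos: [0.6481, -0.0212, 0.1737]
tcp_rot: [[-0.006, 1.0, -0.001], [1.0, 0.006, -0.0], [-0.0, -0.001, -1.0]]
force: [0.2, -0.4, -2.5]
opening: 0.0088
```

Call:
apply_moves:
  motion:
    - {"dx": 0, "dy": 0, "dz": 0.2, "rx": 0, "ry": 0, "rz": 0}
    - {"dx": 0, "dy": 0, "dz": 0.2, "rx": 0, "ry": 0, "rz": 0}
    - {"dx": 0, "dy": 0, "dz": 0.2, "rx": 0, "ry": 0, "rz": 0}
    - {"dx": 0, "dy": 0, "dz": 0.2, "rx": 0, "ry": 0, "rz": 0}
    - {"dx": 0, "dy": 0, "dz": 0.2, "rx": 0, "ry": 0, "rz": 0}
    - {"dx": 0, "dy": 0, "dz": 0.2, "rx": 0, "ry": 0, "rz": 0}

```text
time: 52.77
ee_pos: [0.6497, -0.0202, 0.1456]
tcp_rot: [[-0.009, 1.0, 0.002], [1.0, 0.009, -0.0], [-0.0, 0.002, -1.0]]
force: [0.3, -0.1, -2.6]
opening: 0.0087
```

```bash
python3 - <<'E'
from see import *
c=cur(); print(c,state()["opening"]); z=c[2]-.030
MOD["keeper"]=MOD["keeper"][:1]
for n in("top","scene"):
    im,d=snapshot(n); save("k_"+n,im)
    for l,zz in(("keeper_hole_a",z),("pin_a",.054)):
        print(n,l,[(round(r["score"],2),np.round(at_z(n,[r["centre"]],zz)[0,:2],4)) for r in place_of(n,l)])
see("x",["keeper"],[(c[0],c[1])],z,[0],cams=("scene",),shots=False)
u,v=proj("scene",[[c[0],c[1],z]])[0].astype(int)
cv2.imwrite("pics/v11.png",cv2.resize(cv2.imread("pics/k_scene.png")[v-75:v+75,u-90:u+90],None,fx=4,fy=4,interpolation=cv2.INTER_CUBIC))
E
```

```text
[np.float64(0.6496823286862471), np.float64(-0.020196150459074916), np.float64(0.14558736906335848), 0.4917984657040233] 0.008748913537687052
top keeper_hole_a [(0.63, array([ 0.651 , -0.0238])), (0.58, array([ 0.6445, -0.1163])), (0.55, array([0.6485, 0.0768])), (0.39, array([ 0.6321, -0.0303]))]
top pin_a [(0.94, array([ 0.6459, -0.1237])), (0.93, array([0.6489, 0.0734]))]
scene keeper_hole_a [(0.67, array([0.6519, 0.0776])), (0.61, array([ 0.6508, -0.1166]))]
scene pin_a [(0.92, array([0.6446, 0.0877])), (0.75, array([ 0.6481, -0.1152])), (0.18, array([0.6742, 0.0375]))]
```

View pics/v11.png

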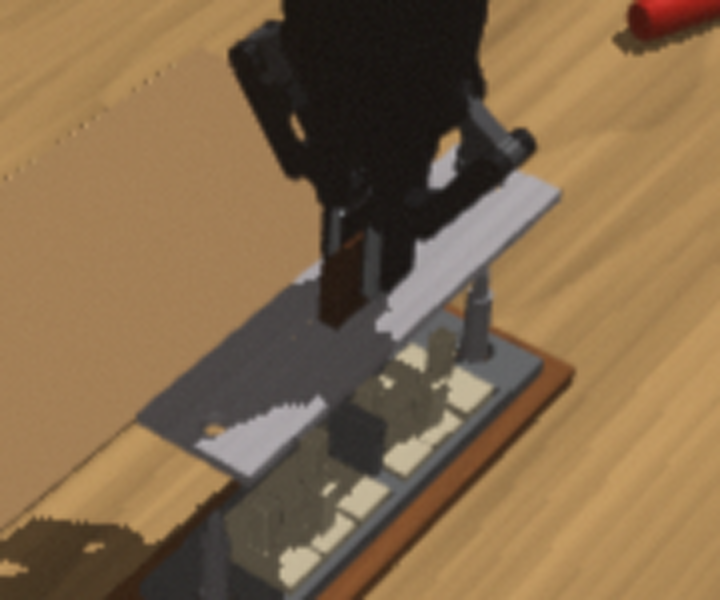

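Call:
apply_moves:
  motion:
    - {"dx": 0, "dy": 0, "dz": 0, "rx": 0, "ry": 0, "rz": 0}
    - {"dx": 0, "dy": 0, "dz": 0, "rx": 0, "ry": 0, "rz": 0}
    - {"dx": 0, "dy": 0, "dz": 0, "rx": 0, "ry": 0, "rz": 0}
    - {"dx": 0, "dy": 0, "dz": 0, "rx": 0, "ry": 0, "rz": 0}
    - {"dx": 0, "dy": 0, "dz": 0, "rx": 0, "ry": 0, "rz": 0}
    - {"dx": 0, "dy": 0, "dz": 0, "rx": 0, "ry": 0, "rz": 0}

```text
time: 53.62
ee_pos: [0.6489, -0.02, 0.144]
tcp_rot: [[-0.009, 1.0, -0.0], [1.0, 0.009, -0.0], [-0.0, -0.0, -1.0]]
force: [-0.3, -0.4, -2.3]
opening: 0.0087
```

Call:
apply_moves:
  motion:
    - {"dx": 0.004, "dy": 0, "dz": 0.1, "rx": 0, "ry": 0, "rz": 0}
    - {"dx": 0.004, "dy": 0, "dz": 0.2, "rx": 0, "ry": 0, "rz": 0}
    - {"dx": 0.004, "dy": 0, "dz": 0.24, "rx": 0, "ry": 0, "rz": 0}
    - {"dx": 0.004, "dy": 0, "dz": 0.24, "rx": 0, "ry": 0, "rz": 0}
    - {"dx": 0.004, "dy": 0, "dz": 0.24, "rx": 0, "ry": 0, "rz": 0}
    - {"dx": 0.004, "dy": 0, "dz": 0.24, "rx": 0, "ry": 0, "rz": 0}
    - {"dx": 0.004, "dy": 0, "dz": 0.24, "rx": 0, "ry": 0, "rz": 0}

```text
time: 54.2
ee_pos: [0.6494, -0.0195, 0.1087]
tcp_rot: [[-0.009, 1.0, 0.001], [1.0, 0.009, -0.0], [-0.0, 0.001, -1.0]]
force: [0.0, -0.1, -1.6]
opening: 0.0089
```

```bash
python3 - <<'E'
from see import *
c=cur(); print(c,state()["force"])
o=[]
for n in("top","scene"):
    im,d=snapshot(n); save("m_"+n,im)
    for y in(.0777,-.1163):
        u,v=proj(n,[[.6483,y,.075]])[0].astype(int); o.append(cv2.resize(im[v-18:v+18,u-18:u+18],(300,300),interpolation=cv2.INTER_CUBIC))
save("v12",np.vstack([np.hstack(o[:2]),np.hstack(o[2:])]))
print(cur())
E
```

```text
[np.float64(0.6494226446373064), np.float64(-0.019521831005051945), np.float64(0.10866067970967751), 0.5048637711026681] [ 0.01604787 -0.13751781 -1.60317757]
[np.float64(0.6494786871148617), np.float64(-0.01951149061115072), np.float64(0.108866216988627), 0.5024947721495061]
```

View pics/v12.png

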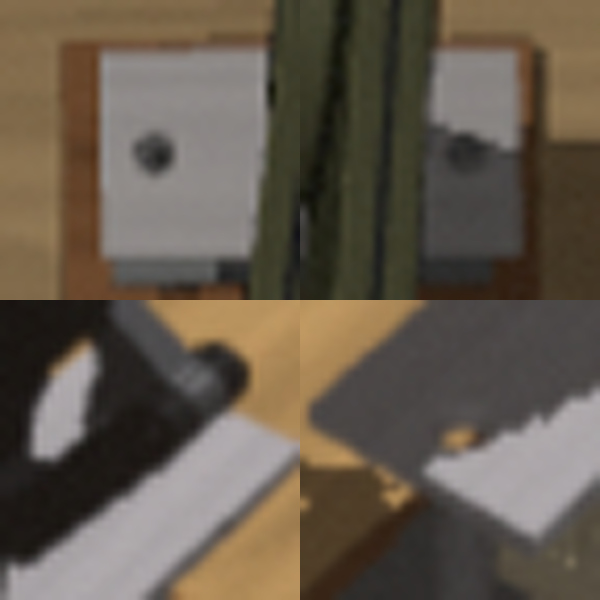

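Call:
apply_moves:
  motion:
    - {"dx": 0, "dy": 0, "dz": 0.02, "rx": 0, "ry": 0, "rz": 0}
    - {"dx": 0, "dy": 0, "dz": 0.04, "rx": 0, "ry": 0, "rz": 0}
    - {"dx": 0, "dy": 0, "dz": 0.06, "rx": 0, "ry": 0, "rz": 0}
    - {"dx": 0, "dy": 0, "dz": 0.075, "rx": 0, "ry": 0, "rz": 0}
    - {"dx": 0, "dy": 0, "dz": 0.075, "rx": 0, "ry": 0, "rz": 0}
    - {"dx": 0, "dy": 0, "dz": 0.075, "rx": 0, "ry": 0, "rz": 0}

```text
time: 54.8
ee_pos: [0.6487, -0.0194, 0.0963]
tcp_rot: [[-0.009, 1.0, -0.001], [1.0, 0.009, 0.0], [0.0, -0.001, -1.0]]
force: [0.5, 0.2, -2.2]
opening: 0.009
```

Call:
apply_moves:
  motion:
    - {"dx": 0, "dy": 0, "dz": 0.015, "rx": 0, "ry": 0, "rz": 0}
    - {"dx": 0, "dy": 0, "dz": 0.03, "rx": 0, "ry": 0, "rz": 0}
    - {"dx": 0, "dy": 0, "dz": 0.045, "rx": 0, "ry": 0, "rz": 0}
    - {"dx": 0, "dy": 0, "dz": 0.055, "rx": 0, "ry": 0, "rz": 0}
    - {"dx": 0, "dy": 0, "dz": 0.055, "rx": 0, "ry": 0, "rz": 0}
    - {"dx": 0, "dy": 0, "dz": 0.055, "rx": 0, "ry": 0, "rz": 0}

```text
time: 55.3
ee_pos: [0.6488, -0.0194, 0.0882]
tcp_rot: [[-0.009, 1.0, -0.0], [1.0, 0.009, 0.0], [0.0, -0.0, -1.0]]
force: [0.3, -0.4, -1.8]
opening: 0.0089
```

Call:
apply_moves:
  motion:
    - {"dx": 0, "dy": 0, "dz": 0.01, "rx": 0, "ry": 0, "rz": 0}
    - {"dx": 0, "dy": 0, "dz": 0.02, "rx": 0, "ry": 0, "rz": 0}
    - {"dx": 0, "dy": 0, "dz": 0.03, "rx": 0, "ry": 0, "rz": 0}
    - {"dx": 0, "dy": 0, "dz": 0.03, "rx": 0, "ry": 0, "rz": 0}
    - {"dx": 0, "dy": 0, "dz": 0.03, "rx": 0, "ry": 0, "rz": 0}

```text
time: 55.72
ee_pos: [0.6492, -0.0195, 0.0857]
tcp_rot: [[-0.009, 1.0, 0.0], [1.0, 0.009, -0.0], [-0.0, 0.0, -1.0]]
force: [-4.1, 0.1, 5.7]
opening: 0.0087
```

Call:
apply_moves:
  motion:
    - {"dx": 0, "dy": 0, "dz": 0, "rx": 0, "ry": 0, "rz": 0}
    - {"dx": 0, "dy": 0, "dz": 0, "rx": 0, "ry": 0, "rz": 0}
    - {"dx": 0, "dy": 0, "dz": 0, "rx": 0, "ry": 0, "rz": 0}
    - {"dx": 0, "dy": 0, "dz": 0, "rx": 0, "ry": 0, "rz": 0}
    - {"dx": 0, "dy": 0, "dz": 0, "rx": 0, "ry": 0, "rz": 0}
  fingers: 0.1

```text
time: 56.13
ee_pos: [0.6489, -0.0194, 0.0838]
tcp_rot: [[-0.009, 1.0, -0.0], [1.0, 0.009, 0.0], [0.0, -0.0, -1.0]]
force: [-0.2, -0.3, -0.0]
opening: 0.0385
```

Call:
apply_moves:
  motion:
    - {"dx": 0, "dy": 0, "dz": -0.2, "rx": 0, "ry": 0, "rz": 0}
    - {"dx": 0, "dy": 0, "dz": -0.4, "rx": 0, "ry": 0, "rz": 0}
    - {"dx": 0, "dy": 0, "dz": -0.6, "rx": 0, "ry": 0, "rz": 0}
    - {"dx": 0, "dy": 0, "dz": -0.6, "rx": 0, "ry": 0, "rz": 0}
    - {"dx": 0, "dy": 0, "dz": -0.6, "rx": 0, "ry": 0, "rz": 0}

```text
time: 56.55
ee_pos: [0.6506, -0.0196, 0.1772]
tcp_rot: [[-0.009, 1.0, 0.006], [1.0, 0.009, -0.001], [-0.001, 0.006, -1.0]]
force: [-0.1, -0.1, -0.3]
opening: 0.0386
```

Call:
apply_moves:
  motion:
    - {"dx": 0.8, "dy": -0.9, "dz": 0, "rx": 0, "ry": 0, "rz": 0}
    - {"dx": 0.8, "dy": -0.9, "dz": 0, "rx": 0, "ry": 0, "rz": 0}
    - {"dx": 0.8, "dy": -0.9, "dz": 0, "rx": 0, "ry": 0, "rz": 0}
    - {"dx": 0.8, "dy": -0.9, "dz": 0, "rx": 0, "ry": 0, "rz": 0}
    - {"dx": 0.8, "dy": -0.9, "dz": 0, "rx": 0, "ry": 0, "rz": 0}
    - {"dx": 0.8, "dy": -0.9, "dz": 0, "rx": 0, "ry": 0, "rz": 0}
    - {"dx": 0.8, "dy": -0.9, "dz": 0, "rx": 0, "ry": 0, "rz": 0}

```text
time: 57.13
ee_pos: [0.5124, 0.0996, 0.1731]
tcp_rot: [[-0.01, 1.0, -0.001], [1.0, 0.01, -0.001], [-0.001, -0.001, -1.0]]
force: [1.3, 0.1, -1.0]
opening: 0.0385
```

```bash
python3 - <<'E'
from see import *
print(cur(),state()["opening"])
see("f",["keeper"],[(.6483,-.0193)],.054,[0])
d=snapshot("top")[1]; P=cloud("top",d).reshape(-1,3)
for y in(-.11,-.07,.03,.07):
    q=P[(abs(P[:,0]-.66)<.008)&(abs(P[:,1]-y)<.01)]; print(y,np.round(np.median(q[:,2]),4))
o=[]
for n in("top","scene"):
    u,v=proj(n,[[.648,-.02,.05]])[0].astype(int); o.append(cv2.resize(cv2.imread(f"pics/f_{n}.png")[v-45:v+45,u-65:u+65],(433,300),interpolation=cv2.INTER_CUBIC))
cv2.imwrite("pics/v13.png",np.vstack(o))
E
```

```text
[np.float64(0.5123817109080568), np.float64(0.09956257511588827), np.float64(0.17309806405564962), 0.5881390100851508] 0.03851060211433249
keeper ['top', 'scene'] [0.947 0.945] [ 0.648  -0.0188] 0.7
-0.11 0.0597
-0.07 0.06
0.03 0.0594
0.07 0.0591
```

View pics/v13.png

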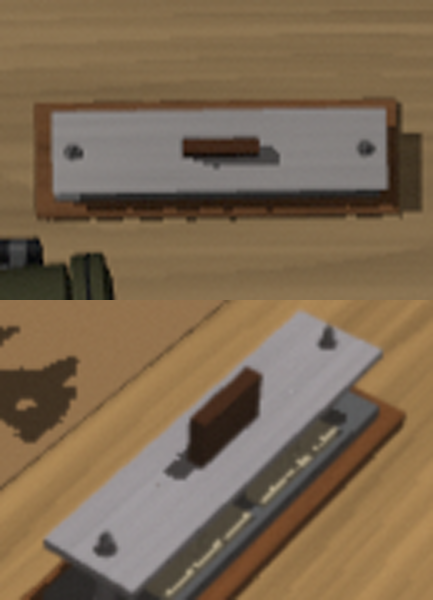

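Both pins stand through the keeper, which is level with its top at 59–60 mm, matching 54 + 6. I'm handing in.

```bash
python3 -c "
from bench import *
print(job_done(), state()['time'])"
```

```text
the job is handed in; nothing more can be done
the job is handed in; nothing more can be done
```

I hung the tray on both pins, packed all six tiles (two L, bar and square sets) into the two pockets, and set the keeper plate on the pin shoulders. The job was handed in at about 57 s on the robot's clock. No verdict was reported.

**Last checks:**
- **Keeper:** the fitted pose is (0.648, -0.019), 0.7° from the world y axis. That is within about 1 mm and 0.2° of the pin block fit. Its top measured 59–60 mm high at four points, where 60 mm means fully down, and both pin tips show through the holes.
- **Tiles:** the last view before the keeper went on showed all six side by side, apparently flat, on the pocket floors. After that I did not measure them again. In the final picture only their edges show under the plate, and they look undisturbed.
- **King and cottage:** the gripper stayed clear of both, but I did not measure their positions again at the end.

**Problems and disagreements:**
- While the tray was going onto the pins it pressed sideways on one with about 6 N. I moved it about 2–3 mm in x and it went down freely.
- The tile fits from different pictures disagreed a little, by a few millimetres or degrees for some tiles that were partly hidden. The square on the -y side was fitted at 5.7° in one view and -0.8° in another. The pictures did not show it tilted or overlapping.

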